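# Unstack the toe-knob sandals onto their polishing boards

### The job

Take the stack of three wooden sandals apart from the top down, and lay each one squarely on the dark outline of its own size on the boards, heel towards the heel stop, flat and let go, before fetching the next. Do not tip any sandal over, and do not push the tin, the hammer or the wooden spool about.

Things in the scene. Friction and masses are not known exactly. Their poses are not given: they have to be found in the camera images.
- sandal_small: small red-brown wood sandal sole, top of the stack, underside 40 up, 62 deg right of the large; 130 long, 20 thick: round heel (radius 24), straight waist 40 wide, round ball/toe end (radius 30, centre x=76). Origin: underside, heel centre; x heel to toe, z up; spans x=-24 to 106. Grip the waist across y at x=42 (near mass centre). Pale toe knob at x=84, head 18 wide, top 42 above underside.
- sandal_medium: medium red-brown wood sandal sole, middle of the stack, underside 20 up, 62 deg left of the large; 160 long, 20 thick: round heel (radius 28), straight waist 48 wide, round ball/toe end (radius 35, centre x=97). Origin: underside, heel centre; x heel to toe, z up; spans x=-28 to 132. Grip the waist across y at x=54 (near mass centre). Pale toe knob at x=107, head 18 wide, top 42 above underside.
- sandal_large: large red-brown wood sandal sole, bottom of the stack, on the bench; 190 long, 20 thick: round heel (radius 32), straight waist 56 wide, round ball/toe end (radius 40, centre x=118). Origin: underside, heel centre; x heel to toe, z up; spans x=-32 to 158. Grip the waist across y at x=66 (near mass centre). Pale toe knob at x=128, head 18 wide, top 42 above underside.
- board_small: place of the small sandal: fixed plywood board 168 x 74, top 12 above the bench, with a flat dark line outlining the small sole, true size (130 x 60), and at its heel end a stop 40 wide, 12 above the board, 16 clear of the outline (need not be touched). Origin: bench height, under the outline's heel centre; x heel to toe. A sandal in place has the same x, y, heading, its origin 12 higher.
- board_medium: place of the medium sandal: fixed plywood board 198 x 84, top 12 above the bench, with a flat dark line outlining the medium sole, true size (160 x 70), and at its heel end a stop 40 wide, 12 above the board, 16 clear of the outline (need not be touched). Origin: bench height, under the outline's heel centre; x heel to toe. A sandal in place has the same x, y, heading, its origin 12 higher.
- board_large: place of the large sandal: fixed plywood board 228 x 94, top 12 above the bench, with a flat dark line outlining the large sole, true size (190 x 80), and at its heel end a stop 40 wide, 12 above the board, 16 clear of the outline (need not be touched). Origin: bench height, under the outline's heel centre; x heel to toe. A sandal in place has the same x, y, heading, its origin 12 higher.
- tin: bystander: a closed plain steel tin, 70 across, 90 high, upright; origin at the centre of its underside
- hammer: bystander: a hammer, 260 long, lying on the far side of the bench; origin at the underside near the middle of its length, x towards the head
- roller: bystander: a pale turned wooden spool, 60 across, 50 high, upright; origin at the centre of its underside

How it is judged (in metres and radians):
On the way, in this order (a step that is already met when the one before it is completed fails the run):
1. the small sandal lies on its outline, released (horizontal distance between sandal_small and board_small below 0.014 m and angle between the x axis of sandal_small and the x axis of board_small, either way round below 0.15 rad and z of sandal_small in the frame of board_small between 0.008 and 0.0155 m and angle between sandal_small's own z axis and vertical below 0.08 rad and contact force between sandal_small and the fingers below 0.05 N), for 0.2 s.
2. the medium sandal lies on its outline, released, those before it still in place (all of step 1 and horizontal distance between sandal_medium and board_medium below 0.014 m and angle between the x axis of sandal_medium and the x axis of board_medium, either way round below 0.15 rad and z of sandal_medium in the frame of board_medium between 0.008 and 0.0155 m and angle between sandal_medium's own z axis and vertical below 0.08 rad and contact force between sandal_medium and the fingers below 0.05 N), for 0.2 s.
3. the large sandal lies on its outline, released, those before it still in place (all of step 2 and horizontal distance between sandal_large and board_large below 0.014 m and angle between the x axis of sandal_large and the x axis of board_large, either way round below 0.15 rad and z of sandal_large in the frame of board_large between 0.008 and 0.0155 m and angle between sandal_large's own z axis and vertical below 0.08 rad and contact force between sandal_large and the fingers below 0.05 N), for 0.2 s.
At the end, for the whole second after the job is handed in: Each sandal lies flat on the board of its own size, toe and heel as the outline: heel centre within 14 mm of the outline's, heading within 0.15 rad, underside on the board's face (no more than 3.5 mm above), tilt under 0.08 rad, released and at rest (all of step 3 and linear speed of each of sandal_small, sandal_medium, sandal_large below 0.02 m/s and angular speed of each of sandal_small, sandal_medium, sandal_large below 0.2 rad/s); the robot touches nothing.
It fails at once if a sandal is tipped by more than 0.7 rad (angle between any of sandal_small, sandal_medium, sandal_large's own z axis and vertical above 0.7 rad).
It fails at once if a bystander is moved by more than 25 mm (distance of any of tin, hammer, roller from where it was at the start of the episode above 0.025 m).
It also fails if it takes over 102 s, if anything falls off the work surface, if the arm or the gripper's body presses on something with over 40 N, if the wrist force passes 120 N, or if a joint passes its speed limit or range.

### The arm

A 6-joint arm with a two-finger parallel gripper is mounted at the origin on the work surface. World frame = base frame: x ahead of the robot, y to its left, z up, the work surface at z = 0. Lengths are in mm, angles in degrees, forces in N, time in s.
With the tool pointing down it reaches from about 250 to 850 mm from the base axis. Payload 12.5 kg.
Tool frame: the origin (TCP) lies between the finger pads; the fingertips stand 17 mm ahead of it and the grasp point (between the pads) lies 2 mm behind it; z points along the fingers, x is the direction in which the jaws open and shut, and the axes are right-handed (so a half turn about z gives the same grasp; the last joint's range is limited). The gripper opens to 93 mm and grips with 3 to 60 N. Pads are 15 mm wide; open, the fingers measure 128 mm over their backs; the gripper's body (75 mm by 188 mm) begins 65 mm behind the grasp point.
Start: joints at [-71.883, 20.094, 94.641, -0, 65.266, -4.847], TCP at [214.603, -506.389, 235.633] pointing down, gripper open.
Joint ranges: [-157.81, 157.81], [-45, 120.19], [0.68, 151.7], [-89.99, 269.99], [4.06, 180], [-164.3, 164.3]. Speed limits (degrees/s): [127.2, 127.2, 159.86, 180, 180, 180].

### API

Orientations are given as a 3x3 rotation matrix whose columns are the frame's x, y, z axes.
In Python, from workcell import ctrl, viewer gives the robot as it stands.
- The arm moves only by the tool apply_moves, never from a script. Its argument "series" is a list of rows, each an object with "grip": the closure, from 0 (fully open) to 1 (shut); "travel": the shift along the tool's x, y, z in m, a list of three; "turn": the turn, a rotation vector about the tool's x, y, z in degrees, a list of three. In form: [{"grip": grip, "travel": [tx, ty, tz], "turn": [ax, ay, az]}, ...]. A call has 1 to 20 rows; each row shifts and turns the commanded pose from where the row before left it, along the tool's axes as they then stand; what a row does not reach is not made up. A row lasts 1/10 s, in which the tool goes at most 50 mm and 8.59 degrees, less where a joint would pass 70% of its speed; a pose out of reach is approached as far as the arm can. A call with a gripper value outside its range is refused whole. The fingers move at their own pace and stop on an object; the grip force is fixed at half the most. Time passes only in rows, so rows that do not move let the fingers close. It gives the time, the measured TCP pose, the force and the opening at its end, in the units of the state.
- ctrl.read_state(): the state, without advancing time (a new reading comes with each control period).
- viewer.get_image(name): name is "scene" or "top"; returns (picture, depth): 480x640x3 uint8, red, green, blue; 480x640 float32, mm along the optical axis (not along the pixel's ray), 0 where there is no reading.
- viewer.camera_model(name): a dict with "fov_y" (degrees; the focal length in pixels is half the picture's height over the tangent of half this angle, whatever the lens; pixels are square), "cx", "cy" (the principal point, pixels), "rvec" (rotation vector, rad) and "tvec" (3), from world to camera coordinates, as OpenCV has them. Camera axes: x right, y down, z forward; pixel columns grow to the right and rows downward; lengths in mm; the calibration is good to about 2 mm. A picture is of the moment at which its call begins. camera_model takes no time and is no camera call.
- ctrl.job_done(): hands the job in, once; it reports no verdict.
The state is a dict: "t": time; "qpos": joint angles; "qvel": joint speeds; "tau": joint torques, N m; "tool_pos": TCP position; "tcp_rot": TCP orientation; "contact_force": force on the tool from outside, world axes, zero at the start; "wrist_torque": the same for the moment, N m; "grip_width": finger opening in mm.
Only numpy, scipy, OpenCV 4.12 (cv2) and the standard library are available. Lean on these libraries where they do the work, as an engineer would, in place of code of your own. Each camera call takes 0.05 s, during which the arm holds its last target.

## Working session

There is one attempt and no reset: what is moved stays moved. The work goes in short steps, Python scripts to look and compute and a tool call to move; the robot and the scene stay as the last step left them, time stands still between calls to the robot, and variables do not carry over. Pictures are saved under pics/ and viewed, and the job is handed in when it is done.

Besides the shell and the picture viewer there is one more tool, called after "Call:" as name(argument=value, ...) on one line, values as JSON. apply_moves: Moves the arm, as the interface text tells. Its arguments: {"type":"object","properties":{"series":{"type":"array","items":{"type":"object","properties":{"grip":{"type":"number"},"travel":{"type":"array","items":{"type":"number"}},"turn":{"type":"array","items":{"type":"number"}}}}}},"required":["series"]}

```bash
ls; mkdir -p pics; python3 - <<'E'
from workcell import ctrl, viewer
import cv2,numpy as np
s=ctrl.read_state();print(s)
for n in("scene","top"):
    im,d=viewer.get_image(n);np.save(f"pics/{n}0d.npy",d);cv2.imwrite(f"pics/{n}0.png",im[:,:,::-1]);print(n,viewer.camera_model(n))
E
```

```text
pics
{'t': 0.0, 'qpos': array([-7.18833114e+01,  2.01249521e+01,  9.46760256e+01,  1.33931996e-03,
        6.52646457e+01, -4.84813861e+00]), 'qvel': array([-0.00521   , -0.01345819,  0.1622086 ,  0.07405452, -0.02969107,
       -0.0708972 ]), 'tau': array([-2.53112521e-03, -4.97331870e+01, -2.85253608e+01,  6.98141218e-02,
        2.58265523e-02, -1.01749285e-04]), 'tool_pos': array([ 214.51403017, -506.10178904,  235.10167038]), 'tcp_rot': array([[ 3.90156766e-01, -9.20748383e-01, -3.35970366e-04],
       [-9.20747739e-01, -3.90156893e-01,  1.09516629e-03],
       [-1.13945375e-03, -1.17942583e-04, -9.99999344e-01]]), 'contact_force': array([0.06420486, 0.04592394, 0.54825673]), 'wrist_torque': array([ 0.00560535, -0.03727286, -0.0325232 ]), 'grip_width': 92.87864190043031}
scene {'fov_y': 53.77898830118219, 'cx': 319.8659994242451, 'cy': 234.6356196253716, 'rvec': array([ 2.19423037,  1.16377901, -0.40774248]), 'tvec': array([-326.88452902, -326.5564438 , 1445.57291675])}
top {'fov_y': 44.88668858288378, 'cx': 326.01502850055647, 'cy': 227.1774996604392, 'rvec': array([ 2.14634963, -2.1080087 ,  0.20812914]), 'tvec': array([  -2.39169016,  596.3824182 , 1390.22293492])}
```

```bash
ls -la pics . 
```

```text
.:
total 12
drwxr-xr-x  3 agent agent 4096 Dec  7 14:21 .
drwxr-xr-x 23 root  root  4096 Dec  7 14:21 ..
drwxr-xr-x  2 agent agent 4096 Dec  7 14:21 pics

pics:
total 3144
drwxr-xr-x 2 agent agent    4096 Dec  7 14:21 .
drwxr-xr-x 3 agent agent    4096 Dec  7 14:21 ..
-rw-r--r-- 1 agent agent  428958 Dec  7 14:21 scene0.png
-rw-r--r-- 1 agent agent 1228928 Dec  7 14:21 scene0d.npy
-rw-r--r-- 1 agent agent  313153 Dec  7 14:21 top0.png
-rw-r--r-- 1 agent agent 1228928 Dec  7 14:21 top0d.npy
```

View pics/top0.png

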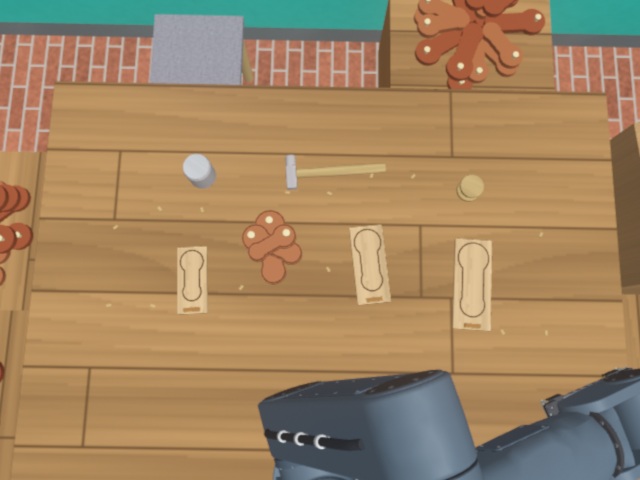

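View pics/scene0.png

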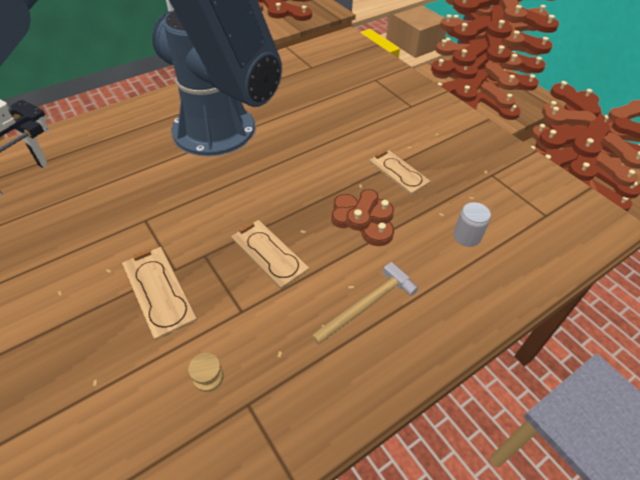

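The top view shows the stack at about (272,245), the small, medium and large boards at (192,280), (370,265) and (473,285), and the heel stops at the bottom. Next: enlarged crops.

```bash
cat > h.py <<'E'
import cv2,numpy as np
from workcell import ctrl, viewer
def cam(n):
    m=viewer.camera_model(n);f=240/np.tan(np.radians(m['fov_y']/2));R=cv2.Rodrigues(m['rvec'])[0]
    return f,m['cx'],m['cy'],R,np.array(m['tvec'])
def ray(n,u,v):
    f,cx,cy,R,t=cam(n);d=R.T@np.array([(u-cx)/f,(v-cy)/f,1]);return -R.T@t,d
def onz(n,u,v,z):
    c,d=ray(n,u,v);return c+d*(z-c[2])/d[2]
def dep(n,u,v,D):
    c,d=ray(n,u,v);return c+d*D[int(round(v)),int(round(u))]
def proj(n,P):
    f,cx,cy,R,t=cam(n);p=(R@np.atleast_2d(P).T).T+t;return np.c_[f*p[:,0]/p[:,2]+cx,f*p[:,1]/p[:,2]+cy]
def crop(src,x0,y0,w,h,k,out):
    im=cv2.imread(src)[y0:y0+h,x0:x0+w];im=cv2.resize(im,None,fx=k,fy=k,interpolation=cv2.INTER_CUBIC)
    for i in range(0,w,10):
        cv2.line(im,(i*k,0),(i*k,8),(255,0,0),1);
        if i%20==0: cv2.putText(im,str(x0+i),(i*k,20),0,.4,(255,0,0),1)
    for i in range(0,h,10):
        cv2.line(im,(0,i*k),(8,i*k),(255,0,0),1);
        if i%20==0: cv2.putText(im,str(y0+i),(10,i*k+4),0,.4,(255,0,0),1)
    cv2.imwrite(out,im)
E
python3 - <<'E'
from h import *
for n in("top","scene"):
    D=np.load(f"pics/{n}0d.npy")
    for u,v in ([(240,330),(560,330),(90,120),(590,110),(420,200)] if n=="top" else [(300,300),(100,400),(400,400),(550,200),(330,150)]):print(n,u,v,dep(n,u,v,D).round(1))
print([dep("top",u,v,np.load("pics/top0d.npy")).round(1) for u,v in[(192,278),(369,262),(473,280),(274,270),(272,237),(260,240)]])
crop("pics/top0.png",230,200,90,90,6,"pics/c1.png")
crop("pics/top0.png",165,235,60,90,6,"pics/c2.png")
crop("pics/top0.png",340,220,60,90,6,"pics/c3.png")
crop("pics/top0.png",445,230,60,105,5,"pics/c4.png")
E
```

```text
top 240 330 [341.3 218.7  -2.1]
top 560 330 [ 355.1 -584.9   -1.1]
top 90 120 [ 8.862e+02  6.430e+02 -8.000e-01]
top 590 110 [ 9.426e+02 -6.998e+02 -1.000e-01]
top 420 200 [ 684.2 -236.7   -1.4]
scene 300 300 [ 667.6 -114.7    1.9]
scene 100 400 [ 642.3 -551.3    0.7]
scene 400 400 [963.6 -77.7   2. ]
scene 550 200 [7.759e+02 6.107e+02 1.000e-01]
scene 330 150 [283.5 238.    0.5]
[array([468.6, 344.7,   5.5]), array([ 517.6, -103.1,    5.2]), array([ 476.1, -366.7,    8.8]), array([491.2, 137.1,  18.5]), array([569. , 141.8,  56.1]), array([563.6, 173. ,  39.4])]
```

View pics/c1.png

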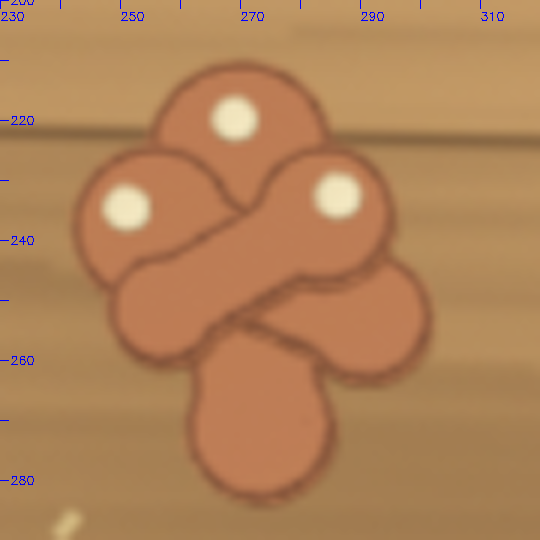

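View pics/c2.png

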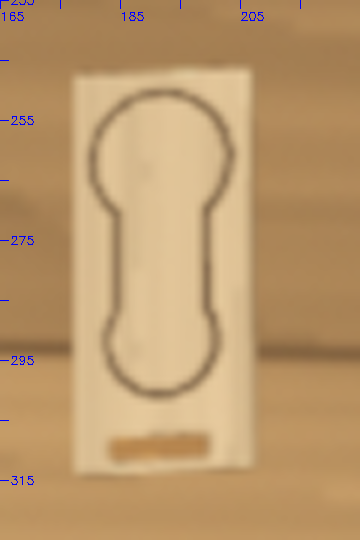

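View pics/c3.png

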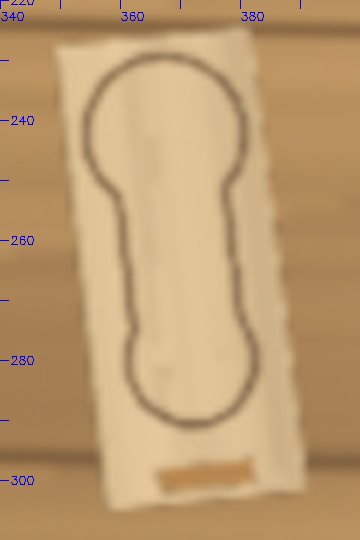

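View pics/c4.png

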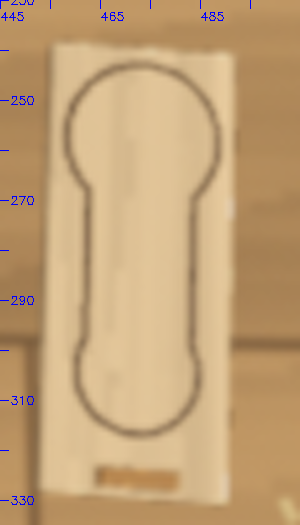

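```bash
cat >> h.py <<'E'
from scipy.optimize import minimize
from scipy.ndimage import map_coordinates
DIM=dict(small=(24,40,30,76,84,42),medium=(28,48,35,97,107,54),large=(32,56,40,118,128,66))
def outline(s,off=0):
    rh,w,rb,c,_,_=DIM[s];h=w/2
    a0=np.arcsin(h/rh);a1=np.arcsin(h/rb)
    t=np.linspace(a0,2*np.pi-a0,60);H=np.c_[rh*np.cos(t),rh*np.sin(t)]
    t=np.linspace(-np.pi+a1,np.pi-a1,80);B=np.c_[c+rb*np.cos(t),rb*np.sin(t)]
    x=np.linspace(rh*np.cos(a0),c-rb*np.cos(a1),30)
    # inner waist
    P=np.r_[H,np.c_[x,0*x-h],B,np.c_[x[::-1],0*x+h]]
    return P
def place(P,p,z):
    c,s=np.cos(p[2]),np.sin(p[2]);return np.c_[p[0]+c*P[:,0]-s*P[:,1],p[1]+s*P[:,0]+c*P[:,1],np.full(len(P),z)]
def darkness(im):
    g=cv2.cvtColor(im,cv2.COLOR_BGR2GRAY).astype(np.float32)
    return cv2.GaussianBlur(g,(0,0),15)-cv2.GaussianBlur(g,(0,0),.8) if 0 else -cv2.GaussianBlur(g,(0,0),.8)+cv2.GaussianBlur(g,(0,0),4)
def fit(n,img,s,p0,z,sel=None,span=(12,12,.15)):
    d=darkness(img);P=outline(s)
    if sel is not None:P=P[sel(P)]
    def cost(p):
        uv=proj(n,place(P,p,z));return -map_coordinates(d,[uv[:,1],uv[:,0]],order=1).mean()
    best=None
    for dx in(-6,0,6):
      for dy in(-6,0,6):
        for da in(-.08,0,.08):
          r=minimize(cost,np.array(p0)+[dx,dy,da],method='Nelder-Mead',options=dict(initial_simplex=np.array(p0)+[dx,dy,da]+np.array([[0,0,0],[4,0,0],[0,4,0],[0,0,.05]]),xatol=.02,fatol=.001))
          if best is None or r.fun<best.fun:best=r
    return best.x,-best.fun
E
python3 - <<'E'
from h import *
T=cv2.imread("pics/top0.png");S=cv2.imread("pics/scene0.png")
def p0(n,a,b,z):
    A=onz(n,*a,z);B=onz(n,*b,z);return A,B
rd=dict(small=((191.3,300.5),(191.7,250)),medium=((372.3,290.5),(366.7,229)),large=((473,316.7),(472.5,243)))
for s,(a,b) in rd.items():
    A,B=p0("top",a,b,12);L=np.linalg.norm(B-A);u=(B-A)/L
    o=A+u*DIM[s][0];g=[o[0],o[1],np.arctan2(u[1],u[0])]
    print(s,"len",L.round(1),np.round(g,3))
    for n,I in(("top",T),("scene",S)):
        p,f=fit(n,I,s,g,12);print(n,p.round(2),np.degrees(p[2]).round(2),round(f,1))
# knobs
for nm,uv,z in(("s",(286.3,232.5),82),("m",(251,234.7),62),("l",(269.2,219.8),42)):
    print(nm,onz("top",*uv,z).round(1))
crop("pics/scene0.png",320,180,90,70,8,"pics/c5.png")
E
```

```text
small len 127.6 [4.35667e+02 3.42869e+02 5.20000e-02]
top [4.3489e+02 3.4290e+02 7.0000e-02] 3.79 20.0Traceback (most recent call last):
  File "<stdin>", line 11, in <module>
  File "h.py", line 49, in fit
    r=minimize(cost,np.array(p0)+[dx,dy,da],method='Nelder-Mead',options=dict(initial_simplex=np.array(p0)+[dx,dy,da]+np.array([[0,0,0],[4,0,0],[0,4,0],[0,0,.05]]),xatol=.02,fatol=.001))
    res = _minimize_neldermead(fun, x0, args, callback, bounds=bounds,
                               **options)
    fxcc = func(xcc)
    fx = function(np.copy(x), *(wrapper_args + args))
  File "h.py", line 44, in cost
    uv=proj(n,place(P,p,z));return -map_coordinates(d,[uv[:,1],uv[:,0]],order=1).mean()
  File "h.py", line 13, in proj
    f,cx,cy,R,t=cam(n);p=(R@np.atleast_2d(P).T).T+t;return np.c_[f*p[:,0]/p[:,2]+cx,f*p[:,1]/p[:,2]+cy]
                ~~~^^^
  File "h.py", line 4, in cam
    m=viewer.camera_model(n);f=240/np.tan(np.radians(m['fov_y']/2));R=cv2.Rodrigues(m['rvec'])[0]
ValueError: time passes only in moves, steps and waits
```

```bash
python3 - <<'E'
s=open('h.py').read()
s=s.replace("def cam(n):\n    m=viewer.camera_model(n)","import os,pickle,functools\n@functools.lru_cache\ndef cam(n):\n    m=pickle.load(open('cams.pkl','rb'))[n]")
open('h.py','w').write(s)
import pickle
from workcell import viewer
pickle.dump({n:viewer.camera_model(n) for n in("top","scene")},open('cams.pkl','wb'))
E
cat > m.py <<'E'
from h import *
T=cv2.imread("pics/top0.png");S=cv2.imread("pics/scene0.png")
def p0(n,a,b,z):
    A=onz(n,*a,z);B=onz(n,*b,z);return A,B
rd=dict(small=((191.3,300.5),(191.7,250)),medium=((372.3,290.5),(366.7,229)),large=((473,316.7),(472.5,243)))
for s,(a,b) in rd.items():
    A,B=p0("top",a,b,12);L=np.linalg.norm(B-A);u=(B-A)/L
    o=A+u*DIM[s][0];g=[o[0],o[1],np.arctan2(u[1],u[0])]
    print(s,"len",L.round(1),np.round(g,3))
    for n,I in(("top",T),("scene",S)):
        p,f=fit(n,I,s,g,12);print(n,p.round(2),np.degrees(p[2]).round(2),round(f,1))
for nm,uv,z in(("s",(286.3,232.5),82),("m",(251,234.7),62),("l",(269.2,219.8),42)):
    print(nm,onz("top",*uv,z).round(1))
crop("pics/scene0.png",320,180,90,70,8,"pics/c5.png")
E
python3 m.py; python3 -c "
from workcell import ctrl;print(ctrl.read_state()['t'])"
```

```text
small len 127.6 [4.35667e+02 3.42869e+02 5.20000e-02]
top [4.3489e+02 3.4290e+02 7.0000e-02] 3.79 20.0
scene [4.3780e+02 3.4139e+02 7.0000e-02] 3.9 15.9
medium len 157.8 [ 4.72602e+02 -1.08523e+02  9.40000e-02]
top [ 4.7208e+02 -1.0912e+02  1.2000e-01] 6.81 19.4
scene [ 4.7464e+02 -1.1015e+02  1.2000e-01] 6.86 26.6
large len 186.7 [ 4.15915e+02 -3.63873e+02 -2.30000e-02]
top [ 4.1547e+02 -3.6134e+02 -5.0000e-02] -3.1 20.4
scene [ 4.1806e+02 -3.6217e+02 -5.0000e-02] -3.0 32.3
s [576.3 105.1  82. ]
m [572.8 193.2  62. ]
l [615.1 151.5  42. ]
0.1
```

View pics/c5.png

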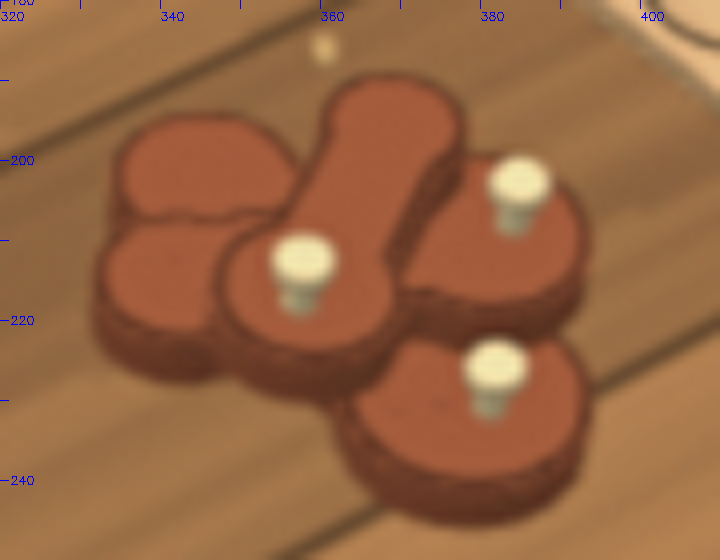

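```bash
cat > m2.py <<'E'
from h import *
T=cv2.imread("pics/top0.png");S=cv2.imread("pics/scene0.png")
for s,hv,kv,ks,z in(("small",(256.7,250.8),(286.3,232.5),(357.8,212.5),60),("medium",(291,252.5),(251,234.7),(384.7,202.7),40),("large",(273.7,270.5),(269.2,219.8),(381.8,225.8),20)):
    H=onz("top",*hv,z);K=onz("top",*kv,z+22);K2=onz("scene",*ks,z+22);d=K-H;a=np.arctan2(d[1],d[0])
    print(s,"H",H.round(1),"K",K.round(1),K2.round(1),"len",np.hypot(*d[:2]).round(1),DIM[s][4],"ang",np.degrees(a).round(1))
    if s=="small":
        for n,I in(("top",T),("scene",S)):
            p,f=fit(n,I,s,[H[0],H[1],a],z);print(n,p.round(2),np.degrees(p[2]).round(2),round(f,1))
E
python3 m2.py
```

```text
small H [533.2 177.8  60. ] K [576.3 105.1  82. ] [584.  102.9  82. ] len 84.6 84 ang -59.3
top [532.14 177.18  -1.  ] -57.42 12.2
scene [539.78 173.11  -1.  ] -57.11 15.6
medium H [533.4  94.5  40. ] K [572.8 193.2  62. ] [580.6 190.7  62. ] len 106.3 107 ang 68.3
large H [489.8 137.7  20. ] K [615.1 151.5  42. ] [623.  149.7  42. ] len 126.1 128 ang 6.3
```

```bash
cat > m3.py <<'E'
from h import *
for n in("top","scene"): print(n,ray(n,0,0)[0].round(1))
def tri(a,b):
    c1,d1=ray("top",*a);c2,d2=ray("scene",*b);d1/=np.linalg.norm(d1);d2/=np.linalg.norm(d2)
    A=np.c_[d1,-d2];t=np.linalg.lstsq(A,c2-c1,rcond=None)[0];p,q=c1+t[0]*d1,c2+t[1]*d2
    return ((p+q)/2).round(1),np.linalg.norm(p-q).round(1)
for a,b in(((286.3,232.5),(357.8,212.5)),((251,234.7),(384.7,202.7)),((269.2,219.8),(381.8,225.8))):print(tri(a,b))
T=np.load("pics/top0d.npy");S=np.load("pics/scene0d.npy")
for (us,vs,n,D) in ((slice(262,276),slice(238,248),"top",T),(slice(355,362),slice(196,206),"scene",S),(slice(187,197),slice(265,285),"top",T),(slice(468,478),slice(265,300),"top",T),(slice(155,162),slice(285,300),"scene",S),(slice(265,275),slice(250,260),"scene",S),(slice(270,276),slice(265,275),"top",T),(slice(480,500),slice(150,160),"top",T),(slice(290,300),slice(265,275),"scene",S)):
    q=[dep(n,u,v,D) for u in range(us.start,us.stop) for v in range(vs.start,vs.stop)];q=np.array(q);print(n,q.mean(0).round(1),q[:,2].std().round(1))
E
python3 m3.py
```

```text
top [ 327.8   18.  1476.7]
scene [1152.8 -409.7  897.9]
(array([578.3, 106.5,  74.6]), np.float64(2.3))
(array([574.8, 195.2,  54.2]), np.float64(2.3))
(array([617.6, 153.5,  34.2]), np.float64(2.9))
top [554.4 149.6  59.8] 4.3
scene [523.9 153.1  42.8] 24.9
top [476.1 343.3  19.8] 103.3
top [ 469.8 -362.2   20.6] 110.4
scene [ 480.6 -367.1   11.9] 1.7
scene [ 526.8 -109.3   11.7] 1.6
top [489.4 138.8  45. ] 186.4
top [ 809.7 -421.3    5.9] 104.3
scene [596.2 -83.4  11.1] 1.7
```

Call:
apply_moves(series=[{"grip": 0.2, "travel": [0, 0, 0], "turn": [0, 0, -8.34]}, {"grip": 0.2, "travel": [0, 0, 0], "turn": [0, 0, -8.34]}, {"grip": 0.2, "travel": [0, 0, 0], "turn": [0, 0, -8.34]}, {"grip": 0.2, "travel": [0, 0, 0], "turn": [0, 0, -8.34]}, {"grip": 0.2, "travel": [0, 0, 0], "turn": [0, 0, -8.34]}, {"grip": 0.2, "travel": [0, 0, 0], "turn": [0, 0, -8.34]}, {"grip": 0.2, "travel": [0, 0, 0], "turn": [0, 0, -8.34]}, {"grip": 0.2, "travel": [0, 0, 0], "turn": [0, 0, -8.34]}, {"grip": 0.2, "travel": [0, 0, 0], "turn": [0, 0, -8.34]}, {"grip": 0.2, "travel": [0, 0, 0], "turn": [0, 0, -8.34]}, {"grip": 0.2, "travel": [0, 0, 0], "turn": [0, 0, -8.34]}, {"grip": 0.2, "travel": [0, 0, 0], "turn": [0, 0, -8.34]}, {"grip": 0.2, "travel": [0, 0, 0], "turn": [0, 0, 0]}, {"grip": 0.2, "travel": [0, 0, 0], "turn": [0, 0, 0]}])

```text
t: 1.5
tool_pos: [214.6, -506.3, 235.4]
tcp_rot: [[0.841, 0.542, -0.0], [0.542, -0.841, 0.0], [0.0, -0.0, -1.0]]
contact_force: [0.4, -0.0, -0.1]
grip_width: 74.1
```

```bash
cat > go.py <<'E'
import sys,numpy as np
from workcell import ctrl
s=ctrl.read_state();R=s['tcp_rot'];p=s['tool_pos'];a=np.degrees(np.arctan2(R[1,0],R[0,0]))
print('t',round(s['t'],2),'pos',p.round(1),'ang',a.round(2),'tilt',np.degrees(np.arccos(-R[2,2])).round(2),'F',s['contact_force'].round(1),'w',round(s['grip_width'],1),'q',s['qpos'].round(0))
if len(sys.argv)>3:
    d=np.array([float(v) for v in sys.argv[1:4]])-p
    c,si=np.cos(np.radians(a)),np.sin(np.radians(a))
    print('tool shift mm',(c*d[0]+si*d[1]).round(1),(si*d[0]-c*d[1]).round(1),(-d[2]).round(1),'dist',np.linalg.norm(d).round(0))
    if len(sys.argv)>4: print('turn z', round(-((float(sys.argv[4])-a+180)%360-180),2))
E
python3 go.py 557 142 150 33
```

```text
t 1.5 pos [ 214.6 -506.3  235.4] ang 32.79 tilt 0.02 F [ 0.4 -0.  -0.1] w 74.1 q [ -72.   20.   95.    0.   65. -105.]
tool shift mm 639.0 -359.5 85.4 dist 738.0
turn z -0.21
```

Call:
apply_moves(series=[{"grip": 0.2, "travel": [0.0355, -0.01997, 0.002], "turn": [0, 0, -0.2]}, {"grip": 0.2, "travel": [0.0355, -0.01997, 0.002], "turn": [0, 0, 0]}, {"grip": 0.2, "travel": [0.0355, -0.01997, 0.002], "turn": [0, 0, 0]}, {"grip": 0.2, "travel": [0.0355, -0.01997, 0.002], "turn": [0, 0, 0]}, {"grip": 0.2, "travel": [0.0355, -0.01997, 0.002], "turn": [0, 0, 0]}, {"grip": 0.2, "travel": [0.0355, -0.01997, 0.002], "turn": [0, 0, 0]}, {"grip": 0.2, "travel": [0.0355, -0.01997, 0.002], "turn": [0, 0, 0]}, {"grip": 0.2, "travel": [0.0355, -0.01997, 0.002], "turn": [0, 0, 0]}, {"grip": 0.2, "travel": [0.0355, -0.01997, 0.002], "turn": [0, 0, 0]}, {"grip": 0.2, "travel": [0.0355, -0.01997, 0.005], "turn": [0, 0, 0]}, {"grip": 0.2, "travel": [0.0355, -0.01997, 0.005], "turn": [0, 0, 0]}, {"grip": 0.2, "travel": [0.0355, -0.01997, 0.005], "turn": [0, 0, 0]}, {"grip": 0.2, "travel": [0.0355, -0.01997, 0.005], "turn": [0, 0, 0]}, {"grip": 0.2, "travel": [0.0355, -0.01997, 0.007], "turn": [0, 0, 0]}, {"grip": 0.2, "travel": [0.0355, -0.01997, 0.01], "turn": [0, 0, 0]}, {"grip": 0.2, "travel": [0.0355, -0.01997, 0.01], "turn": [0, 0, 0]}, {"grip": 0.2, "travel": [0.0355, -0.01997, 0.01], "turn": [0, 0, 0]}, {"grip": 0.2, "travel": [0.0355, -0.01997, 0.01], "turn": [0, 0, 0]}, {"grip": 0.2, "travel": [0, 0, 0], "turn": [0, 0, 0]}, {"grip": 0.2, "travel": [0, 0, 0], "turn": [0, 0, 0]}])

```text
t: 3.5
tool_pos: [551.8, 144.8, 150.1]
tcp_rot: [[0.837, 0.547, -0.001], [0.547, -0.837, -0.0], [-0.001, -0.0, -1.0]]
contact_force: [-1.0, -0.4, 0.1]
grip_width: 74.2
```

```bash
python3 go.py 557 142 59.5 33; python3 - <<'E'
from h import *
for n in("top","scene"):
    im,d=viewer.get_image(n);cv2.imwrite(f"pics/{n}1.png",im[:,:,::-1])
crop("pics/scene1.png",290,130,140,110,5,"pics/c6.png")
crop("pics/top1.png",210,180,120,110,5,"pics/c7.png")
E
```

```text
t 3.5 pos [551.8 144.8 150.1] ang 33.17 tilt 0.06 F [-1.  -0.4  0.1] w 74.2 q [ 10.  28.  96.  -0.  56. -23.]
tool shift mm 2.8 5.2 90.6 dist 91.0
turn z 0.17
```

View pics/c6.png

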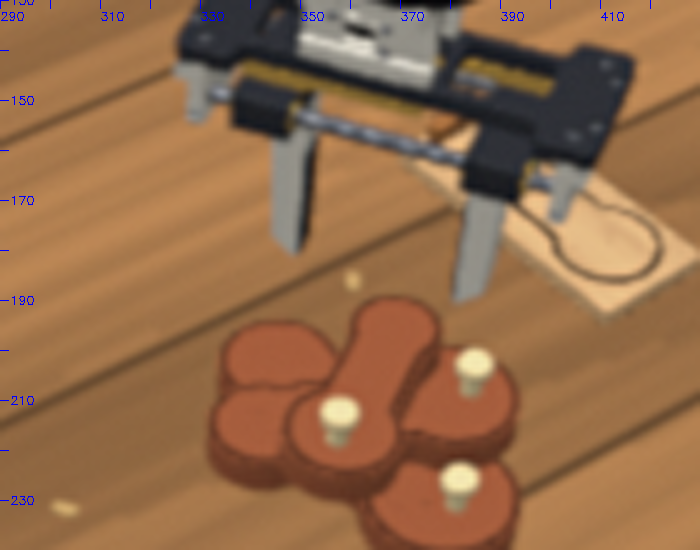

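View pics/c7.png

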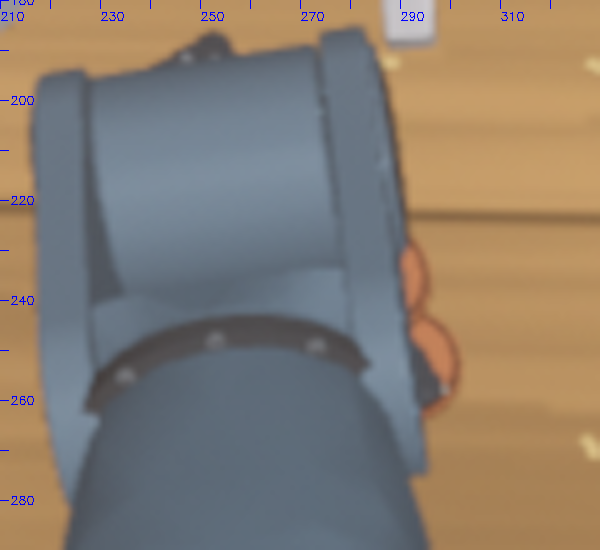

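```bash
python3 - <<'E'
from h import *
p=np.array([551.8,144.8,133.1]);x=np.array([.837,.547,0])
for w in(-46,-37,37,46):print(w,proj("scene",p+x*w).round(1))
E
```

```text
-46 [[346.9 176.6]]
-37 [[350.5 177.7]]
37 [[380.4 186.3]]
46 [[384.1 187.4]]
```

Call:
apply_moves(series=[{"grip": 0.2, "travel": [0.0028, 0.0052, 0], "turn": [0, 0, 0.17]}, {"grip": 0.2, "travel": [0, 0, 0.02], "turn": [0, 0, 0]}, {"grip": 0.2, "travel": [0, 0, 0.02], "turn": [0, 0, 0]}, {"grip": 0.2, "travel": [0, 0, 0.015], "turn": [0, 0, 0]}, {"grip": 0.2, "travel": [0, 0, 0.015], "turn": [0, 0, 0]}, {"grip": 0.2, "travel": [0, 0, 0.01], "turn": [0, 0, 0]}, {"grip": 0.2, "travel": [0, 0, 0.005], "turn": [0, 0, 0]}, {"grip": 0.2, "travel": [0, 0, 0.003], "turn": [0, 0, 0]}, {"grip": 0.2, "travel": [0, 0, 0], "turn": [0, 0, 0]}])

```text
t: 4.5
tool_pos: [557.4, 141.7, 62.7]
tcp_rot: [[0.838, 0.546, 0.0], [0.546, -0.838, 0.0], [0.0, 0.0, -1.0]]
contact_force: [-0.7, -0.1, -0.5]
grip_width: 74.3
```

```bash
python3 go.py 557 142 60.5 33; python3 - <<'E'
from h import *
im,d=viewer.get_image("scene");cv2.imwrite(f"pics/scene2.png",im[:,:,::-1])
crop("pics/scene2.png",290,150,140,100,5,"pics/c8.png")
E
```

```text
t 4.5 pos [557.4 141.7  62.7] ang 33.07 tilt 0.01 F [-0.7 -0.1 -0.5] w 74.3 q [ 10.  36.  98.   0.  46. -23.]
tool shift mm -0.2 -0.5 2.2 dist 2.0
turn z 0.07
```

View pics/c8.png

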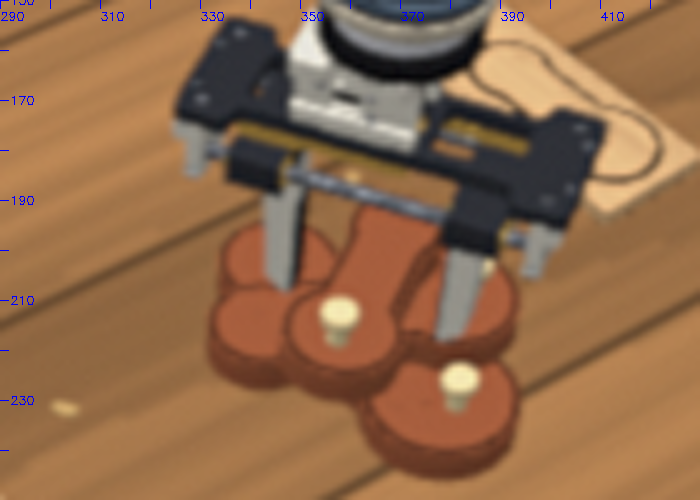

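The fingers straddle the small waist at about (346,208) and (380,217), clear of the knobs. Closing.

Call:
apply_moves(series=[{"grip": 0.2, "travel": [0, 0, 0.002], "turn": [0, 0, 0]}, {"grip": 0.4, "travel": [0, 0, 0], "turn": [0, 0, 0]}, {"grip": 0.6, "travel": [0, 0, 0], "turn": [0, 0, 0]}, {"grip": 0.8, "travel": [0, 0, 0], "turn": [0, 0, 0]}, {"grip": 0.8, "travel": [0, 0, 0], "turn": [0, 0, 0]}, {"grip": 0.8, "travel": [0, 0, 0], "turn": [0, 0, 0]}, {"grip": 0.8, "travel": [0, 0, 0], "turn": [0, 0, 0]}, {"grip": 0.8, "travel": [0, 0, 0], "turn": [0, 0, 0]}, {"grip": 0.8, "travel": [0, 0, 0], "turn": [0, 0, 0]}])

```text
t: 5.45
tool_pos: [557.3, 141.7, 60.7]
tcp_rot: [[0.838, 0.546, 0.0], [0.546, -0.838, -0.0], [0.0, 0.0, -1.0]]
contact_force: [-0.4, -0.2, 2.1]
grip_width: 39.6
```

```bash
python3 go.py 557 142 150 33; python3 - <<'E'
from h import *
im,d=viewer.get_image("scene");cv2.imwrite(f"pics/scene3.png",im[:,:,::-1])
crop("pics/scene3.png",290,150,140,100,5,"pics/c9.png")
E
```

```text
t 5.45 pos [557.3 141.7  60.7] ang 33.07 tilt 0.0 F [-0.4 -0.2  2.1] w 39.6 q [ 10.  36.  98.  -0.  46. -23.]
tool shift mm -0.1 -0.5 -89.3 dist 89.0
turn z 0.07
```

View pics/c9.png

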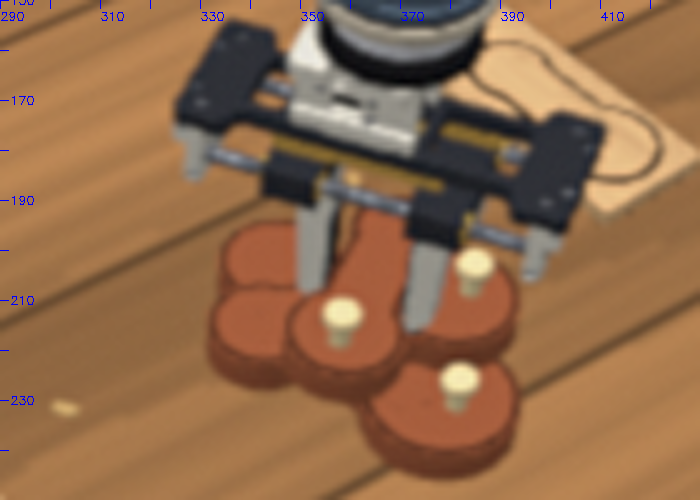

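Call:
apply_moves(series=[{"grip": 0.8, "travel": [0, 0, -0.005], "turn": [0, 0, 0]}, {"grip": 0.8, "travel": [0, 0, -0.01], "turn": [0, 0, 0]}, {"grip": 0.8, "travel": [0, 0, -0.02], "turn": [0, 0, 0]}, {"grip": 0.8, "travel": [0, 0, -0.03], "turn": [0, 0, 0]}, {"grip": 0.8, "travel": [0, 0, -0.02], "turn": [0, 0, 0]}, {"grip": 0.8, "travel": [0, 0, -0.01], "turn": [0, 0, 0]}, {"grip": 0.8, "travel": [0, 0, 0], "turn": [0, 0, -7.6]}, {"grip": 0.8, "travel": [0, 0, 0], "turn": [0, 0, -7.6]}, {"grip": 0.8, "travel": [0, 0, 0], "turn": [0, 0, -7.6]}, {"grip": 0.8, "travel": [0, 0, 0], "turn": [0, 0, -7.6]}, {"grip": 0.8, "travel": [0, 0, 0], "turn": [0, 0, -7.6]}, {"grip": 0.8, "travel": [0, 0, 0], "turn": [0, 0, -7.6]}, {"grip": 0.8, "travel": [0, 0, 0], "turn": [0, 0, -7.6]}, {"grip": 0.8, "travel": [0, 0, 0], "turn": [0, 0, -7.6]}, {"grip": 0.8, "travel": [0, 0, 0], "turn": [0, 0, 0]}, {"grip": 0.8, "travel": [0, 0, 0], "turn": [0, 0, 0]}])

```text
t: 7.1
tool_pos: [557.1, 141.7, 155.5]
tcp_rot: [[-0.064, 0.998, -0.0], [0.998, 0.064, -0.0], [-0.0, -0.0, -1.0]]
contact_force: [0.1, 1.1, -1.5]
grip_width: 40.1
```

```bash
python3 go.py 478.2 344.9 60 93.85; python3 - <<'E'
from h import *
im,d=viewer.get_image("scene");cv2.imwrite(f"pics/scene4.png",im[:,:,::-1])
crop("pics/scene4.png",290,120,140,120,5,"pics/c10.png")
E
```

```text
t 7.1 pos [557.1 141.7 155.5] ang 93.65 tilt 0.02 F [ 0.1  1.1 -1.5] w 40.1 q [ 10.  28.  95.   0.  57. -84.]
tool shift mm 207.9 -65.8 95.5 dist 238.0
turn z -0.2
```

View pics/c10.png

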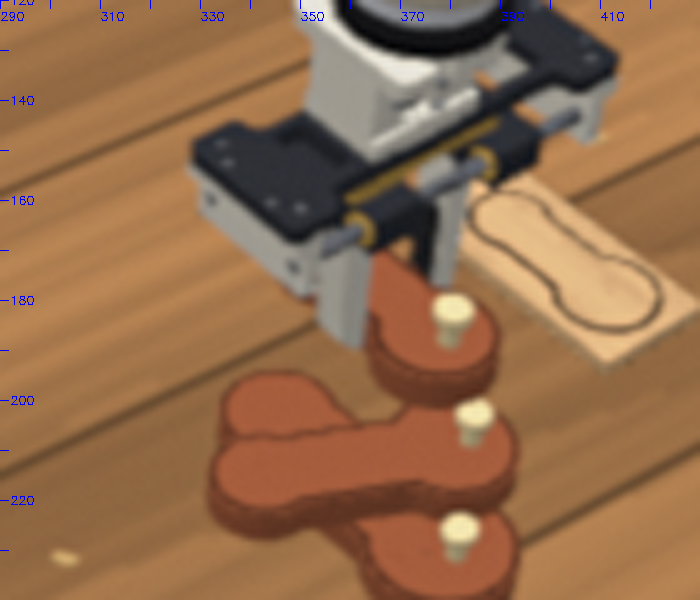

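Call:
apply_moves(series=[{"grip": 0.8, "travel": [0.02, -0.0063, 0], "turn": [0, 0, -0.2]}, {"grip": 0.8, "travel": [0.03, -0.0095, 0], "turn": [0, 0, 0]}, {"grip": 0.8, "travel": [0.035, -0.011, 0], "turn": [0, 0, 0]}, {"grip": 0.8, "travel": [0.035, -0.011, 0], "turn": [0, 0, 0]}, {"grip": 0.8, "travel": [0.035, -0.011, 0], "turn": [0, 0, 0]}, {"grip": 0.8, "travel": [0.03, -0.0095, 0], "turn": [0, 0, 0]}, {"grip": 0.8, "travel": [0.0229, -0.0075, 0], "turn": [0, 0, 0]}, {"grip": 0.8, "travel": [0, 0, 0.02], "turn": [0, 0, 0]}, {"grip": 0.8, "travel": [0, 0, 0.025], "turn": [0, 0, 0]}, {"grip": 0.8, "travel": [0, 0, 0.025], "turn": [0, 0, 0]}, {"grip": 0.8, "travel": [0, 0, 0.02], "turn": [0, 0, 0]}, {"grip": 0.8, "travel": [0, 0, 0.01], "turn": [0, 0, 0]}, {"grip": 0.8, "travel": [0, 0, 0], "turn": [0, 0, 0]}, {"grip": 0.8, "travel": [0, 0, 0], "turn": [0, 0, 0]}])

```text
t: 8.55
tool_pos: [477.3, 344.6, 56.4]
tcp_rot: [[-0.07, 0.998, 0.001], [0.998, 0.07, 0.0], [0.0, 0.001, -1.0]]
contact_force: [0.2, 0.2, -0.5]
grip_width: 39.7
```

```bash
python3 go.py 478.2 344.9 33.2 93.85; python3 - <<'E'
from h import *
im,d=viewer.get_image("scene");cv2.imwrite(f"pics/scene5.png",im[:,:,::-1])
crop("pics/scene5.png",340,90,120,120,5,"pics/c11.png")
E
```

```text
t 8.55 pos [477.3 344.6  56.4] ang 94.02 tilt 0.05 F [ 0.2  0.2 -0.5] w 39.7 q [ 31.  37.  96.   0.  47. -63.]
tool shift mm 0.2 0.9 23.2 dist 23.0
turn z 0.17
```

View pics/c11.png

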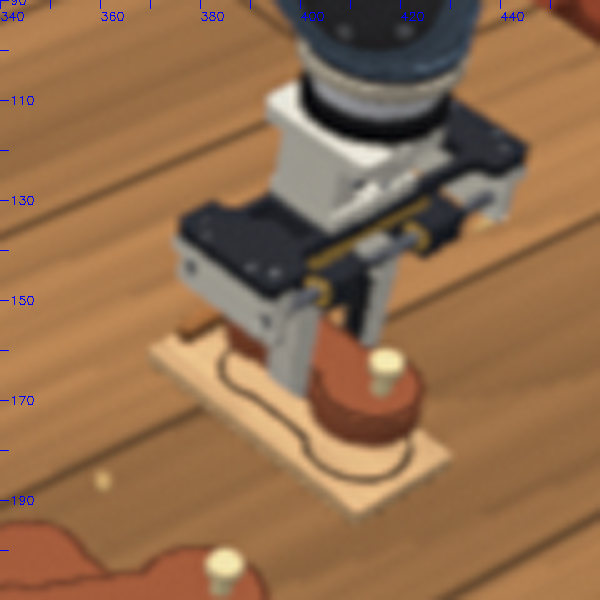

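Call:
apply_moves(series=[{"grip": 0.8, "travel": [0.0002, 0.0009, 0.01], "turn": [0, 0, 0.1]}, {"grip": 0.8, "travel": [0, 0, 0.006], "turn": [0, 0, 0]}, {"grip": 0.8, "travel": [0, 0, 0.004], "turn": [0, 0, 0]}, {"grip": 0.8, "travel": [0, 0, 0.002], "turn": [0, 0, 0]}, {"grip": 0.8, "travel": [0, 0, 0], "turn": [0, 0, 0]}, {"grip": 0.8, "travel": [0, 0, 0], "turn": [0, 0, 0]}])

```text
t: 9.2
tool_pos: [477.9, 344.7, 33.7]
tcp_rot: [[-0.069, 0.998, 0.0], [0.998, 0.069, 0.0], [0.0, 0.0, -1.0]]
contact_force: [-0.2, 0.3, -0.9]
grip_width: 39.8
```

```bash
python3 go.py 478.2 344.9 33.2 93.85; python3 - <<'E'
from h import *
im,d=viewer.get_image("scene");cv2.imwrite(f"pics/scene6.png",im[:,:,::-1])
crop("pics/scene6.png",340,90,120,120,5,"pics/c12.png")
E
```

```text
t 9.2 pos [477.9 344.7  33.7] ang 93.97 tilt 0.01 F [-0.2  0.3 -0.9] w 39.8 q [ 31.  39.  96.   0.  44. -63.]
tool shift mm 0.1 0.3 0.5 dist 1.0
turn z 0.12
```

View pics/c12.png

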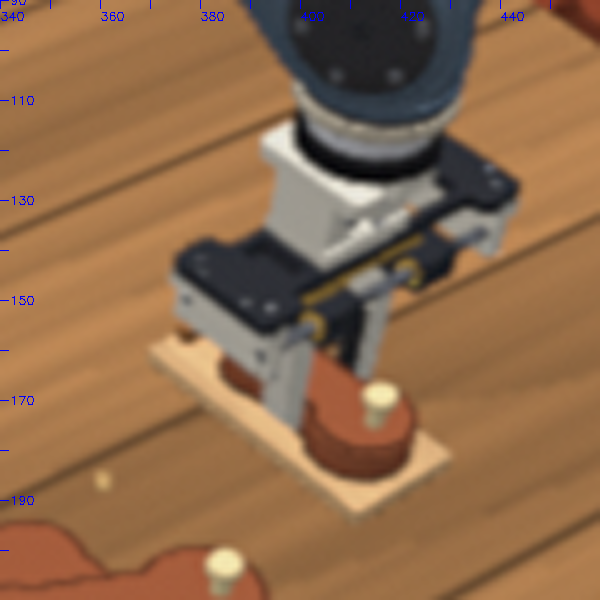

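Call:
apply_moves(series=[{"grip": 0.8, "travel": [0, 0, 0.001], "turn": [0, 0, 0]}, {"grip": 0.8, "travel": [0, 0, 0], "turn": [0, 0, 0]}, {"grip": 0.5, "travel": [0, 0, 0], "turn": [0, 0, 0]}, {"grip": 0.2, "travel": [0, 0, 0], "turn": [0, 0, 0]}, {"grip": 0.2, "travel": [0, 0, 0], "turn": [0, 0, 0]}, {"grip": 0.2, "travel": [0, 0, 0], "turn": [0, 0, 0]}, {"grip": 0.2, "travel": [0, 0, -0.01], "turn": [0, 0, 0]}, {"grip": 0.2, "travel": [0, 0, -0.03], "turn": [0, 0, 0]}, {"grip": 0.2, "travel": [0, 0, -0.04], "turn": [0, 0, 0]}, {"grip": 0.2, "travel": [0, 0, -0.04], "turn": [0, 0, 0]}, {"grip": 0.2, "travel": [0, 0, -0.04], "turn": [0, 0, 0]}, {"grip": 0.2, "travel": [0, 0, 0], "turn": [0, 0, 0]}])

```text
t: 10.45
tool_pos: [479.8, 345.9, 198.9]
tcp_rot: [[-0.069, 0.998, 0.008], [0.998, 0.069, 0.005], [0.004, 0.008, -1.0]]
contact_force: [0.3, 1.3, 0.1]
grip_width: 74.6
```

```bash
python3 go.py 478.2 344.9 33.2 93.85; python3 - <<'E'
from h import *
for n in("top","scene"):
    im,d=viewer.get_image(n);cv2.imwrite(f"pics/{n}7.png",im[:,:,::-1])
crop("pics/scene7.png",320,110,130,130,5,"pics/c13.png")
crop("pics/top7.png",160,200,150,120,5,"pics/c14.png")
E
```

```text
t 10.45 pos [479.8 345.9 198.9] ang 93.98 tilt 0.54 F [0.3 1.3 0.1] w 74.6 q [ 31.  26.  91.   0.  62. -63.]
tool shift mm -0.9 -1.6 165.7 dist 166.0
turn z 0.13
```

View pics/c13.png

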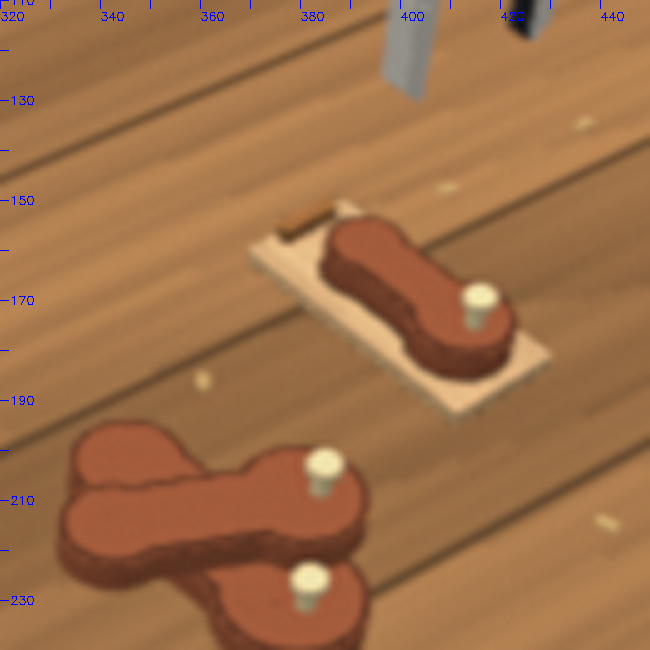

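View pics/c14.png

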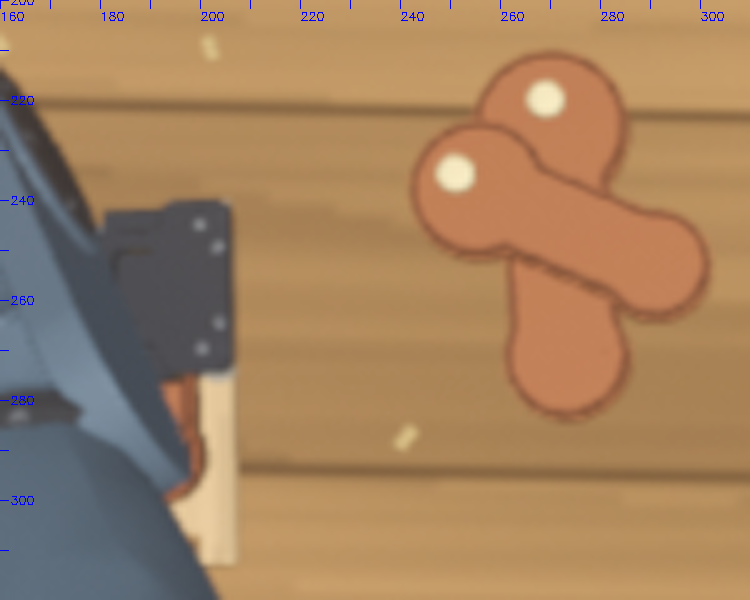

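```bash
cat > ov.py <<'E'
from h import *
def overlay(img,n,items,x0,y0,w,h,k,out):
    im=cv2.imread(img)[y0:y0+h,x0:x0+w];im=cv2.resize(im,None,fx=k,fy=k,interpolation=cv2.INTER_CUBIC)
    for s,p,z,col in items:
        uv=(proj(n,place(outline(s),p,z))-[x0-.5,y0-.5])*k
        cv2.polylines(im,[np.round(uv).astype(int)],True,col,1)
    cv2.imwrite(out,im)
E
python3 - <<'E'
from ov import *
b=[437.8,341.39,np.radians(3.9)]
overlay("pics/scene7.png","scene",[("small",b,12,(0,255,0)),("small",b,32,(255,255,0))],360,130,80,75,9,"pics/o1.png")
print(onz("scene",416.2,169.2,54).round(1),"expect",[437.8+84*.9977,341.39+84*.068])
T=cv2.imread("pics/top7.png");S=cv2.imread("pics/scene7.png")
for n,I in(("top",T),("scene",S)):
    p,f=fit(n,I,"medium",[534,94.5,np.radians(67.5)],40);print(n,p.round(2),np.degrees(p[2]).round(2),round(f,1))
E
```

```text
[525.7 345.2  54. ] expect [521.6068, 347.102]
top [532.5   96.06   1.16] 66.54 11.7
scene [541.85  92.29   1.21] 69.5 12.6
```

View pics/o1.png

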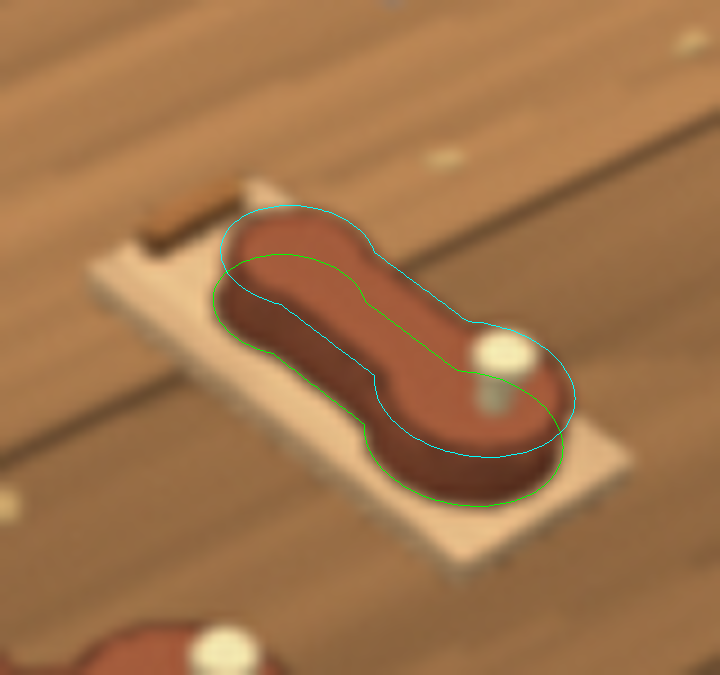

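Call:
apply_moves(series=[{"grip": 0.15, "travel": [0, 0, 0], "turn": [0, 0, 8.36]}, {"grip": 0.15, "travel": [0, 0, 0], "turn": [0, 0, 8.36]}, {"grip": 0.15, "travel": [0, 0, 0], "turn": [0, 0, 8.36]}, {"grip": 0.15, "travel": [0, 0, 0], "turn": [0, 0, 8.36]}, {"grip": 0.15, "travel": [0, 0, 0], "turn": [0, 0, 8.36]}, {"grip": 0.15, "travel": [0, 0, 0], "turn": [0, 0, 8.36]}, {"grip": 0.15, "travel": [0, 0, 0], "turn": [0, 0, 8.36]}, {"grip": 0.15, "travel": [0, 0, 0], "turn": [0, 0, 8.36]}, {"grip": 0.15, "travel": [0, 0, 0], "turn": [0, 0, 8.36]}, {"grip": 0.15, "travel": [0, 0, 0], "turn": [0, 0, 8.36]}, {"grip": 0.15, "travel": [0, 0, 0], "turn": [0, 0, 8.36]}, {"grip": 0.15, "travel": [0, 0, 0], "turn": [0, 0, 8.36]}, {"grip": 0.15, "travel": [0, 0, 0], "turn": [0, 0, 8.36]}, {"grip": 0.15, "travel": [0, 0, 0], "turn": [0, 0, 8.36]}, {"grip": 0.15, "travel": [0, 0, 0], "turn": [0, 0, 0]}, {"grip": 0.15, "travel": [0, 0, 0], "turn": [0, 0, 0]}])

```text
t: 12.15
tool_pos: [477.4, 344.4, 191.7]
tcp_rot: [[0.922, -0.388, -0.002], [-0.388, -0.922, -0.001], [-0.001, 0.001, -1.0]]
contact_force: [0.4, -1.2, 0.2]
grip_width: 78.8
```

```bash
python3 go.py 555.1 145.2 110 -23
```

```text
t 12.15 pos [477.4 344.4 191.7] ang -22.82 tilt 0.1 F [ 0.4 -1.2  0.2] w 78.8 q [31. 27. 91. -0. 62. 54.]
tool shift mm 148.8 153.5 81.7 dist 229.0
turn z 0.18
```

Call:
apply_moves(series=[{"grip": 0.15, "travel": [0.015, 0.0153, 0], "turn": [0, 0, 0.18]}, {"grip": 0.15, "travel": [0.025, 0.0255, 0], "turn": [0, 0, 0]}, {"grip": 0.15, "travel": [0.025, 0.0255, 0], "turn": [0, 0, 0]}, {"grip": 0.15, "travel": [0.025, 0.0255, 0], "turn": [0, 0, 0]}, {"grip": 0.15, "travel": [0.025, 0.0255, 0], "turn": [0, 0, 0]}, {"grip": 0.15, "travel": [0.02, 0.021, 0], "turn": [0, 0, 0]}, {"grip": 0.15, "travel": [0.0138, 0.0152, 0], "turn": [0, 0, 0]}, {"grip": 0.15, "travel": [0, 0, 0.02], "turn": [0, 0, 0]}, {"grip": 0.15, "travel": [0, 0, 0.03], "turn": [0, 0, 0]}, {"grip": 0.15, "travel": [0, 0, 0.03], "turn": [0, 0, 0]}, {"grip": 0.15, "travel": [0, 0, 0], "turn": [0, 0, 0]}, {"grip": 0.15, "travel": [0, 0, 0], "turn": [0, 0, 0]}])

```text
t: 13.35
tool_pos: [554.0, 144.9, 112.9]
tcp_rot: [[0.92, -0.393, -0.001], [-0.393, -0.92, -0.0], [-0.001, 0.0, -1.0]]
contact_force: [0.3, 0.2, -0.7]
grip_width: 79.2
```

```bash
python3 go.py 555.1 145.2 41 -23
```

```text
t 13.35 pos [554.  144.9 112.9] ang -23.13 tilt 0.05 F [ 0.3  0.2 -0.7] w 79.2 q [10. 31. 97.  0. 52. 33.]
tool shift mm 0.9 -0.7 71.9 dist 72.0
turn z -0.13
```

Call:
apply_moves(series=[{"grip": 0.15, "travel": [0.0008, -0.0006, 0.02], "turn": [0, 0, -0.1]}, {"grip": 0.15, "travel": [0, 0, 0.02], "turn": [0, 0, 0]}, {"grip": 0.15, "travel": [0, 0, 0.015], "turn": [0, 0, 0]}, {"grip": 0.15, "travel": [0, 0, 0.01], "turn": [0, 0, 0]}, {"grip": 0.15, "travel": [0, 0, 0.004], "turn": [0, 0, 0]}, {"grip": 0.15, "travel": [0, 0, 0], "turn": [0, 0, 0]}, {"grip": 0.15, "travel": [0, 0, 0], "turn": [0, 0, 0]}])

```text
t: 14.05
tool_pos: [555.5, 145.2, 44.3]
tcp_rot: [[0.92, -0.393, 0.001], [-0.393, -0.92, 0.0], [0.001, -0.001, -1.0]]
contact_force: [0.1, -0.3, 1.3]
grip_width: 79.0
```

```bash
python3 go.py 555.1 145.2 41 -23; python3 - <<'E'
from h import *
im,d=viewer.get_image("scene");cv2.imwrite(f"pics/scene8.png",im[:,:,::-1])
crop("pics/scene8.png",290,140,140,110,5,"pics/c15.png")
E
```

```text
t 14.05 pos [555.5 145.2  44.3] ang -23.14 tilt 0.06 F [ 0.1 -0.3  1.3] w 79.0 q [10. 37. 98.  0. 44. 33.]
tool shift mm -0.3 0.2 3.3 dist 3.0
turn z -0.14
```

View pics/c15.png

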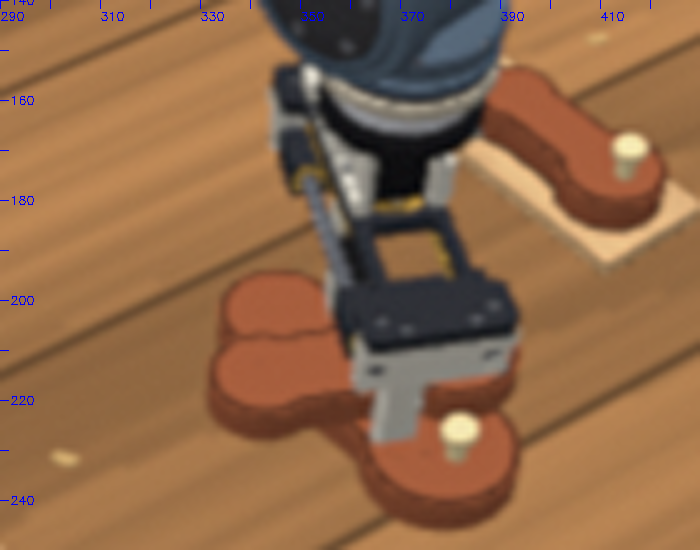

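Call:
apply_moves(series=[{"grip": 0.15, "travel": [0, 0, 0.003], "turn": [0, 0, -0.1]}, {"grip": 0.3, "travel": [0, 0, 0], "turn": [0, 0, 0]}, {"grip": 0.5, "travel": [0, 0, 0], "turn": [0, 0, 0]}, {"grip": 0.7, "travel": [0, 0, 0], "turn": [0, 0, 0]}, {"grip": 0.7, "travel": [0, 0, 0], "turn": [0, 0, 0]}, {"grip": 0.7, "travel": [0, 0, 0], "turn": [0, 0, 0]}, {"grip": 0.7, "travel": [0, 0, 0], "turn": [0, 0, 0]}, {"grip": 0.7, "travel": [0, 0, 0], "turn": [0, 0, 0]}])

```text
t: 14.9
tool_pos: [555.1, 145.2, 40.7]
tcp_rot: [[0.92, -0.391, 0.0], [-0.391, -0.92, 0.0], [0.0, -0.0, -1.0]]
contact_force: [-0.1, -0.0, -0.3]
grip_width: 47.5
```

```bash
python3 go.py 555.1 145.2 150 -23; python3 - <<'E'
from h import *
im,d=viewer.get_image("scene");cv2.imwrite(f"pics/scene9.png",im[:,:,::-1])
crop("pics/scene9.png",290,140,140,110,5,"pics/c16.png")
E
```

```text
t 14.9 pos [555.1 145.2  40.7] ang -23.05 tilt 0.01 F [-0.1 -0.  -0.3] w 47.5 q [10. 38. 98. -0. 44. 33.]
tool shift mm 0.0 -0.0 -109.3 dist 109.0
turn z -0.05
```

View pics/c16.png

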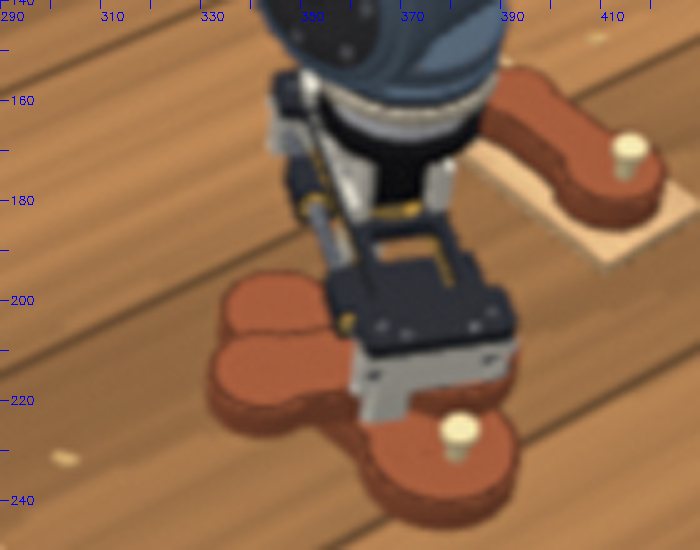

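Call:
apply_moves(series=[{"grip": 0.7, "travel": [0, 0, -0.005], "turn": [0, 0, 0]}, {"grip": 0.7, "travel": [0, 0, -0.01], "turn": [0, 0, 0]}, {"grip": 0.7, "travel": [0, 0, -0.025], "turn": [0, 0, 0]}, {"grip": 0.7, "travel": [0, 0, -0.03], "turn": [0, 0, 0]}, {"grip": 0.7, "travel": [0, 0, -0.025], "turn": [0, 0, 0]}, {"grip": 0.7, "travel": [0, 0, -0.015], "turn": [0, 0, 0]}, {"grip": 0.7, "travel": [0, 0, 0], "turn": [0, 0, 7.52]}, {"grip": 0.7, "travel": [0, 0, 0], "turn": [0, 0, 7.52]}, {"grip": 0.7, "travel": [0, 0, 0], "turn": [0, 0, 7.52]}, {"grip": 0.7, "travel": [0, 0, 0], "turn": [0, 0, 7.52]}, {"grip": 0.7, "travel": [0, 0, 0], "turn": [0, 0, 7.52]}, {"grip": 0.7, "travel": [0, 0, 0], "turn": [0, 0, 7.52]}, {"grip": 0.7, "travel": [0, 0, 0], "turn": [0, 0, 7.52]}, {"grip": 0.7, "travel": [0, 0, 0], "turn": [0, 0, 7.52]}, {"grip": 0.7, "travel": [0, 0, 0], "turn": [0, 0, 0]}, {"grip": 0.7, "travel": [0, 0, 0], "turn": [0, 0, 0]}])

```text
t: 16.55
tool_pos: [555.0, 145.2, 151.1]
tcp_rot: [[0.122, -0.993, 0.0], [-0.993, -0.122, 0.0], [-0.0, -0.0, -1.0]]
contact_force: [-0.2, -0.0, -1.6]
grip_width: 47.4
```

```bash
python3 go.py 527 -103.2 60 -83.17; python3 - <<'E'
from h import *
im,d=viewer.get_image("scene");cv2.imwrite(f"pics/scene10.png",im[:,:,::-1])
crop("pics/scene10.png",290,120,140,120,5,"pics/c17.png")
E
```

```text
t 16.55 pos [555.  145.2 151.1] ang -82.98 tilt 0.02 F [-0.2 -0.  -1.6] w 47.4 q [10. 28. 96.  0. 56. 93.]
tool shift mm 243.1 58.1 91.1 dist 266.0
turn z 0.19
```

View pics/c17.png

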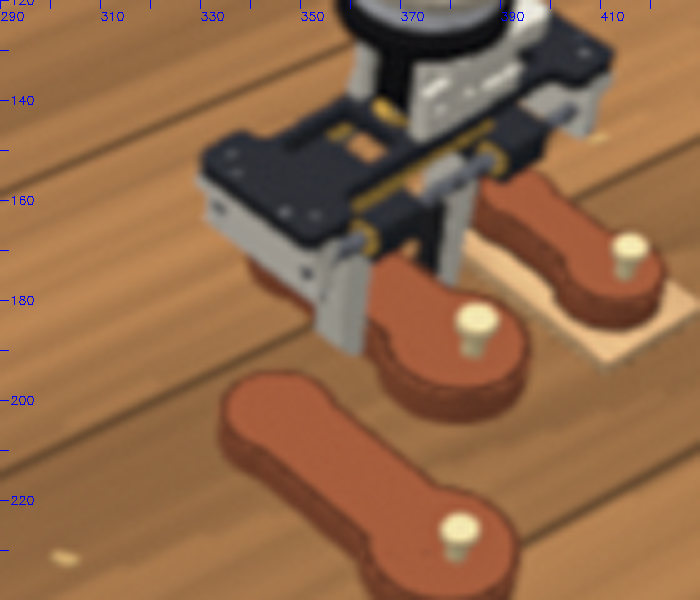

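Call:
apply_moves(series=[{"grip": 0.7, "travel": [0.02, 0.0048, 0], "turn": [0, 0, 0.19]}, {"grip": 0.7, "travel": [0.03, 0.0072, 0], "turn": [0, 0, 0]}, {"grip": 0.7, "travel": [0.035, 0.0084, 0], "turn": [0, 0, 0]}, {"grip": 0.7, "travel": [0.035, 0.0084, 0], "turn": [0, 0, 0]}, {"grip": 0.7, "travel": [0.035, 0.0084, 0], "turn": [0, 0, 0]}, {"grip": 0.7, "travel": [0.035, 0.0084, 0], "turn": [0, 0, 0]}, {"grip": 0.7, "travel": [0.03, 0.0072, 0], "turn": [0, 0, 0]}, {"grip": 0.7, "travel": [0.0231, 0.0053, 0], "turn": [0, 0, 0]}, {"grip": 0.7, "travel": [0, 0, 0.02], "turn": [0, 0, 0]}, {"grip": 0.7, "travel": [0, 0, 0.025], "turn": [0, 0, 0]}, {"grip": 0.7, "travel": [0, 0, 0.025], "turn": [0, 0, 0]}, {"grip": 0.7, "travel": [0, 0, 0.02], "turn": [0, 0, 0]}, {"grip": 0.7, "travel": [0, 0, 0], "turn": [0, 0, 0]}, {"grip": 0.7, "travel": [0, 0, 0], "turn": [0, 0, 0]}])

```text
t: 18.0
tool_pos: [525.5, -103.1, 61.1]
tcp_rot: [[0.116, -0.993, 0.0], [-0.993, -0.116, -0.0], [0.0, -0.0, -1.0]]
contact_force: [0.6, -0.3, -1.7]
grip_width: 47.6
```

```bash
python3 go.py 527 -103.2 33.7 -83.17; python3 - <<'E'
from h import *
im,d=viewer.get_image("scene");cv2.imwrite(f"pics/scene11.png",im[:,:,::-1])
crop("pics/scene11.png",220,180,140,120,5,"pics/c18.png")
E
```

```text
t 18.0 pos [ 525.5 -103.1   61.1] ang -83.31 tilt 0.0 F [ 0.6 -0.3 -1.7] w 47.6 q [-16.  33. 104.   0.  43.  67.]
tool shift mm 0.3 -1.4 27.4 dist 27.0
turn z -0.14
```

View pics/c18.png

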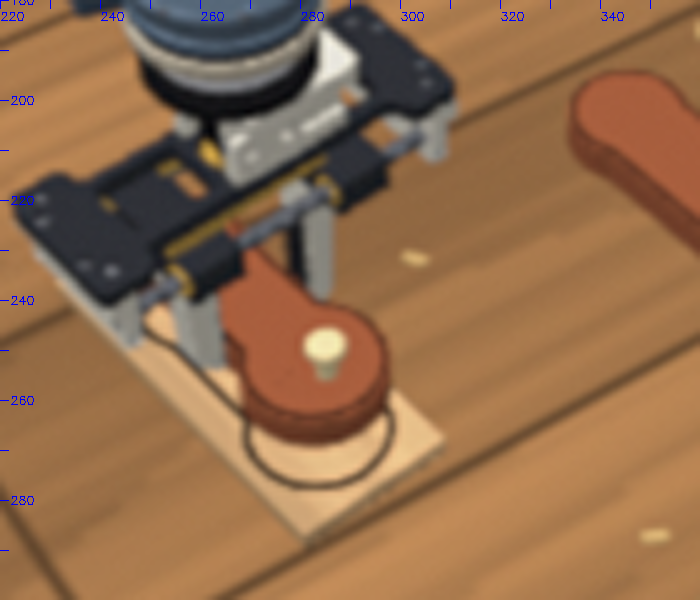

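Call:
apply_moves(series=[{"grip": 0.7, "travel": [0.0003, -0.0014, 0.01], "turn": [0, 0, -0.14]}, {"grip": 0.7, "travel": [0, 0, 0.008], "turn": [0, 0, 0]}, {"grip": 0.7, "travel": [0, 0, 0.005], "turn": [0, 0, 0]}, {"grip": 0.7, "travel": [0, 0, 0.002], "turn": [0, 0, 0]}, {"grip": 0.7, "travel": [0, 0, 0.001], "turn": [0, 0, 0]}, {"grip": 0.7, "travel": [0, 0, 0], "turn": [0, 0, 0]}, {"grip": 0.7, "travel": [0, 0, 0], "turn": [0, 0, 0]}])

```text
t: 18.75
tool_pos: [526.9, -103.2, 34.8]
tcp_rot: [[0.117, -0.993, 0.0], [-0.993, -0.117, -0.0], [0.0, -0.0, -1.0]]
contact_force: [-0.0, -0.0, -1.1]
grip_width: 48.1
```

```bash
python3 go.py 527 -103.2 33 -83.17; python3 - <<'E'
from ov import *
im,d=viewer.get_image("scene");cv2.imwrite(f"pics/scene12.png",im[:,:,::-1])
b=[474.64,-110.15,np.radians(6.86)]
overlay("pics/scene12.png","scene",[("medium",b,12,(0,255,0))],220,200,100,90,7,"pics/o2.png")
E
```

```text
t 18.75 pos [ 526.9 -103.2   34.8] ang -83.25 tilt 0.02 F [-0.  -0.  -1.1] w 48.1 q [-16.  35. 104.   0.  40.  67.]
tool shift mm 0.0 -0.1 1.8 dist 2.0
turn z -0.08
```

View pics/o2.png

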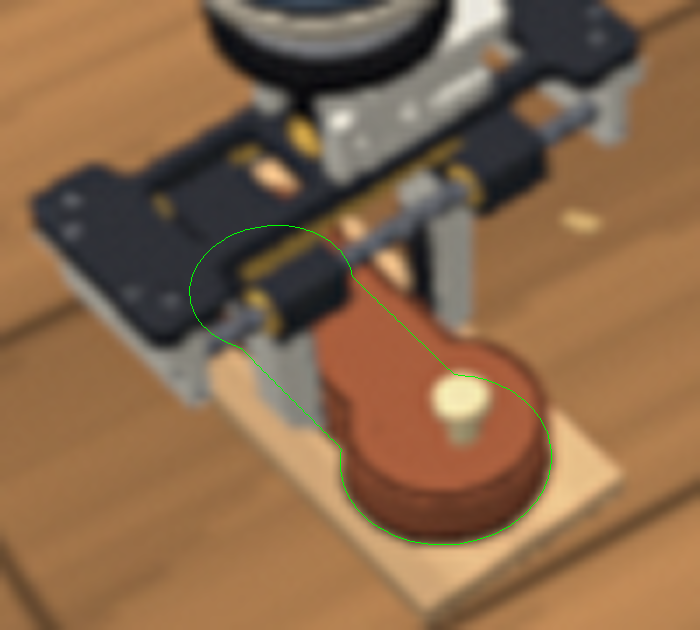

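Well aligned with the outline. Lowering the last 2 mm, then releasing.

Call:
apply_moves(series=[{"grip": 0.7, "travel": [0, 0, 0.0015], "turn": [0, 0, 0]}, {"grip": 0.7, "travel": [0, 0, 0.0005], "turn": [0, 0, 0]}, {"grip": 0.7, "travel": [0, 0, 0], "turn": [0, 0, 0]}, {"grip": 0.4, "travel": [0, 0, 0], "turn": [0, 0, 0]}, {"grip": 0.1, "travel": [0, 0, 0], "turn": [0, 0, 0]}, {"grip": 0.1, "travel": [0, 0, 0], "turn": [0, 0, 0]}, {"grip": 0.1, "travel": [0, 0, 0], "turn": [0, 0, 0]}, {"grip": 0.1, "travel": [0, 0, -0.01], "turn": [0, 0, 0]}, {"grip": 0.1, "travel": [0, 0, -0.03], "turn": [0, 0, 0]}, {"grip": 0.1, "travel": [0, 0, -0.04], "turn": [0, 0, 0]}, {"grip": 0.1, "travel": [0, 0, -0.04], "turn": [0, 0, 0]}, {"grip": 0.1, "travel": [0, 0, -0.03], "turn": [0, 0, 0]}, {"grip": 0.1, "travel": [0, 0, 0], "turn": [0, 0, 0]}, {"grip": 0.1, "travel": [0, 0, 0], "turn": [0, 0, 0]}])

```text
t: 20.2
tool_pos: [526.8, -103.2, 183.3]
tcp_rot: [[0.117, -0.993, 0.001], [-0.993, -0.117, -0.0], [0.001, -0.001, -1.0]]
contact_force: [0.5, 0.3, -0.3]
grip_width: 83.4
```

```bash
python3 go.py 527 -103.2 33 -83.17; python3 - <<'E'
from ov import *
for n in("top","scene"):
    im,d=viewer.get_image(n);cv2.imwrite(f"pics/{n}13.png",im[:,:,::-1])
b=[474.64,-110.15,np.radians(6.86)]
overlay("pics/scene13.png","scene",[("medium",b,12,(0,255,0))],220,200,100,90,7,"pics/o3.png")
crop("pics/top13.png",160,200,150,120,5,"pics/c19.png")
T=cv2.imread("pics/top13.png");S=cv2.imread("pics/scene13.png")
for n,I in(("top",T),("scene",S)):
    p,f=fit(n,I,"large",[491,138,np.radians(5)],20);print(n,p.round(2),np.degrees(p[2]).round(2),round(f,1))
p,f=fit("top",T,"small",[436,342,np.radians(4)],32);print("small top",p.round(2),np.degrees(p[2]).round(2),round(f,1))
E
```

```text
t 20.2 pos [ 526.8 -103.2  183.3] ang -83.26 tilt 0.08 F [ 0.5  0.3 -0.3] w 83.4 q [-16.  22. 100.   0.  58.  67.]
tool shift mm 0.1 -0.2 150.3 dist 150.0
turn z -0.09
top [4.8781e+02 1.3994e+02 1.0000e-01] 6.01 9.9
scene [4.9649e+02 1.3713e+02 7.0000e-02] 3.91 16.2
small top [4.3331e+02 3.4113e+02 7.0000e-02] 4.01 17.7
```

View pics/o3.png

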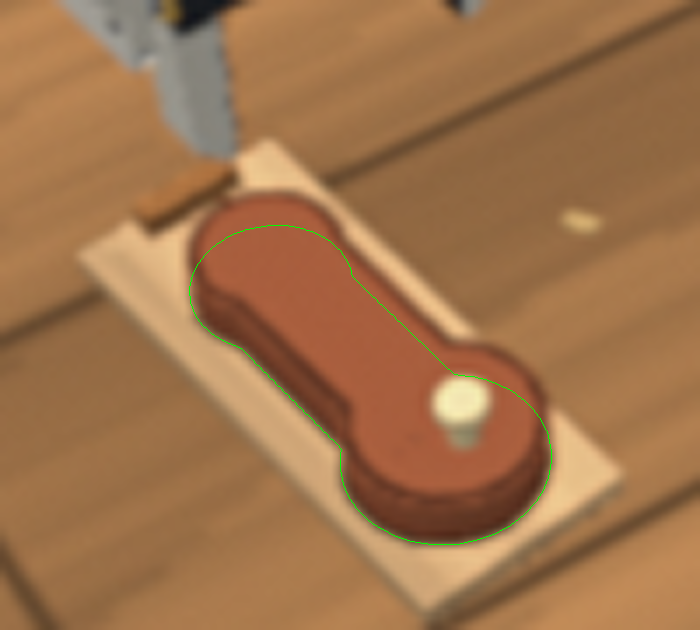

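View pics/c19.png

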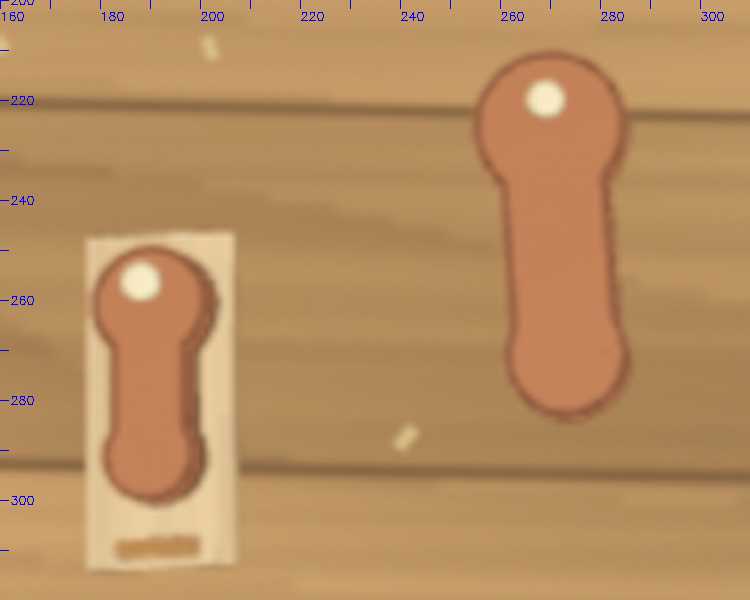

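```bash
python3 go.py 555.2 145 100 -84.8
```

```text
t 20.3 pos [ 526.2 -103.   181.8] ang -83.26 tilt 0.09 F [-0.2  0.  -0.5] w 83.3 q [-16.  22. 100.   0.  58.  67.]
tool shift mm -242.9 -57.9 81.8 dist 263.0
turn z 1.54
```

Call:
apply_moves(series=[{"grip": 0.05, "travel": [-0.02, -0.0048, 0], "turn": [0, 0, 0]}, {"grip": 0.05, "travel": [-0.03, -0.0072, 0], "turn": [0, 0, 0]}, {"grip": 0.05, "travel": [-0.035, -0.0084, 0], "turn": [0, 0, 0]}, {"grip": 0.05, "travel": [-0.035, -0.0084, 0], "turn": [0, 0, 0]}, {"grip": 0.05, "travel": [-0.035, -0.0084, 0], "turn": [0, 0, 0]}, {"grip": 0.05, "travel": [-0.035, -0.0084, 0], "turn": [0, 0, 0]}, {"grip": 0.05, "travel": [-0.03, -0.0072, 0], "turn": [0, 0, 0]}, {"grip": 0.05, "travel": [-0.0229, -0.0053, 0], "turn": [0, 0, 1.54]}, {"grip": 0.05, "travel": [0, 0, 0.02], "turn": [0, 0, 0]}, {"grip": 0.05, "travel": [0, 0, 0.03], "turn": [0, 0, 0]}, {"grip": 0.05, "travel": [0, 0, 0.03], "turn": [0, 0, 0]}, {"grip": 0.05, "travel": [0, 0, 0], "turn": [0, 0, 0]}, {"grip": 0.05, "travel": [0, 0, 0], "turn": [0, 0, 0]}])

```text
t: 21.6
tool_pos: [555.6, 144.8, 102.4]
tcp_rot: [[0.091, -0.996, -0.002], [-0.996, -0.091, -0.0], [0.0, 0.002, -1.0]]
contact_force: [1.4, 0.5, 1.0]
grip_width: 88.4
```

```bash
python3 go.py 555.2 145 21 -84.8
```

```text
t 21.6 pos [555.6 144.8 102.4] ang -84.8 tilt 0.1 F [1.4 0.5 1. ] w 88.4 q [10. 32. 97. -0. 51. 95.]
tool shift mm -0.2 0.4 81.4 dist 81.0
turn z 0.0
```

Call:
apply_moves(series=[{"grip": 0.05, "travel": [0, 0, 0.02], "turn": [0, 0, 0]}, {"grip": 0.05, "travel": [0, 0, 0.02], "turn": [0, 0, 0]}, {"grip": 0.05, "travel": [0, 0, 0.015], "turn": [0, 0, 0]}, {"grip": 0.05, "travel": [0, 0, 0.013], "turn": [0, 0, 0]}, {"grip": 0.05, "travel": [0, 0, 0.007], "turn": [0, 0, 0]}, {"grip": 0.05, "travel": [0, 0, 0.003], "turn": [0, 0, 0]}, {"grip": 0.05, "travel": [0, 0, 0], "turn": [0, 0, 0]}, {"grip": 0.05, "travel": [0, 0, 0], "turn": [0, 0, 0]}])

```text
t: 22.4
tool_pos: [556.3, 145.0, 25.2]
tcp_rot: [[0.091, -0.996, 0.001], [-0.996, -0.091, 0.0], [-0.0, -0.001, -1.0]]
contact_force: [0.5, -0.2, 0.0]
grip_width: 88.5
```

```bash
python3 go.py 555.2 145 21 -84.8; python3 - <<'E'
from h import *
im,d=viewer.get_image("scene");cv2.imwrite(f"pics/scene14.png",im[:,:,::-1])
crop("pics/scene14.png",290,140,140,110,5,"pics/c20.png")
E
```

```text
t 22.4 pos [556.3 145.   25.2] ang -84.8 tilt 0.05 F [ 0.5 -0.2  0. ] w 88.5 q [10. 39. 98.  0. 42. 95.]
tool shift mm -0.1 1.1 4.2 dist 4.0
turn z 0.0
```

View pics/c20.png

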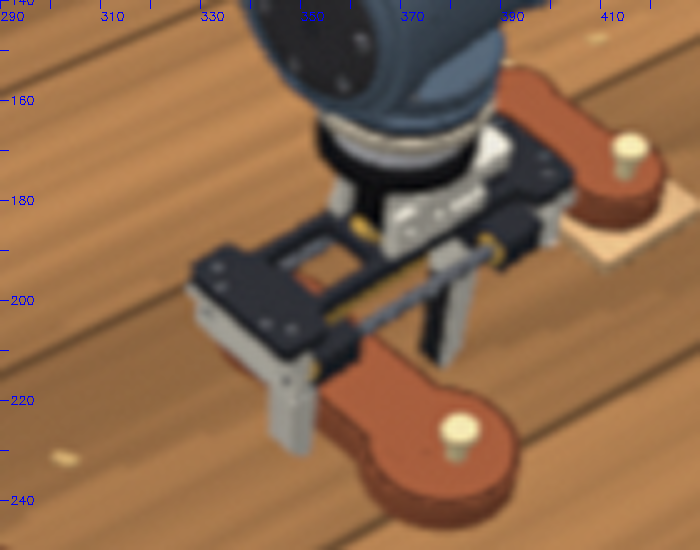

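Straddling cleanly. Down 3.5 mm and close.

Call:
apply_moves(series=[{"grip": 0.05, "travel": [0, 0.0008, 0.0035], "turn": [0, 0, 0]}, {"grip": 0.05, "travel": [0, 0, 0], "turn": [0, 0, 0]}, {"grip": 0.2, "travel": [0, 0, 0], "turn": [0, 0, 0]}, {"grip": 0.4, "travel": [0, 0, 0], "turn": [0, 0, 0]}, {"grip": 0.6, "travel": [0, 0, 0], "turn": [0, 0, 0]}, {"grip": 0.6, "travel": [0, 0, 0], "turn": [0, 0, 0]}, {"grip": 0.6, "travel": [0, 0, 0], "turn": [0, 0, 0]}, {"grip": 0.6, "travel": [0, 0, 0], "turn": [0, 0, 0]}, {"grip": 0.6, "travel": [0, 0, 0], "turn": [0, 0, 0]}])

```text
t: 23.35
tool_pos: [555.1, 144.8, 21.2]
tcp_rot: [[0.091, -0.996, 0.0], [-0.996, -0.091, 0.0], [-0.0, -0.0, -1.0]]
contact_force: [0.5, -0.5, 0.5]
grip_width: 55.8
```

```bash
python3 go.py 555.2 145 130 -93.05
```

```text
t 23.35 pos [555.1 144.8  21.2] ang -84.8 tilt 0.0 F [ 0.5 -0.5  0.5] w 55.8 q [10. 39. 99.  0. 42. 95.]
tool shift mm -0.2 -0.1 -108.8 dist 109.0
turn z 8.25
```

Call:
apply_moves(series=[{"grip": 0.6, "travel": [0, 0, -0.005], "turn": [0, 0, 0]}, {"grip": 0.6, "travel": [0, 0, -0.01], "turn": [0, 0, 0]}, {"grip": 0.6, "travel": [0, 0, -0.025], "turn": [0, 0, 0]}, {"grip": 0.6, "travel": [0, 0, -0.03], "turn": [0, 0, 0]}, {"grip": 0.6, "travel": [0, 0, -0.03], "turn": [0, 0, 0]}, {"grip": 0.6, "travel": [0, 0, -0.02], "turn": [0, 0, 0]}, {"grip": 0.6, "travel": [0, 0, -0.01], "turn": [0, 0, 0]}, {"grip": 0.6, "travel": [0, 0, 0], "turn": [0, 0, 4.1]}, {"grip": 0.6, "travel": [0, 0, 0], "turn": [0, 0, 4.15]}, {"grip": 0.6, "travel": [0, 0, 0], "turn": [0, 0, 0]}, {"grip": 0.6, "travel": [0, 0, 0], "turn": [0, 0, 0]}])

```text
t: 24.45
tool_pos: [554.9, 144.8, 150.8]
tcp_rot: [[-0.051, -0.999, -0.001], [-0.999, 0.051, -0.0], [0.0, 0.001, -1.0]]
contact_force: [-0.1, -0.7, -2.4]
grip_width: 56.1
```

```bash
python3 go.py 482.7 -365.3 65 -93.05; python3 - <<'E'
from h import *
im,d=viewer.get_image("scene");cv2.imwrite(f"pics/scene15.png",im[:,:,::-1])
crop("pics/scene15.png",290,120,140,120,5,"pics/c21.png")
E
```

```text
t 24.45 pos [554.9 144.8 150.8] ang -92.93 tilt 0.04 F [-0.1 -0.7 -2.4] w 56.1 q [ 10.  28.  96.   0.  56. 103.]
tool shift mm 513.1 46.0 85.8 dist 522.0
turn z 0.12
```

View pics/c21.png

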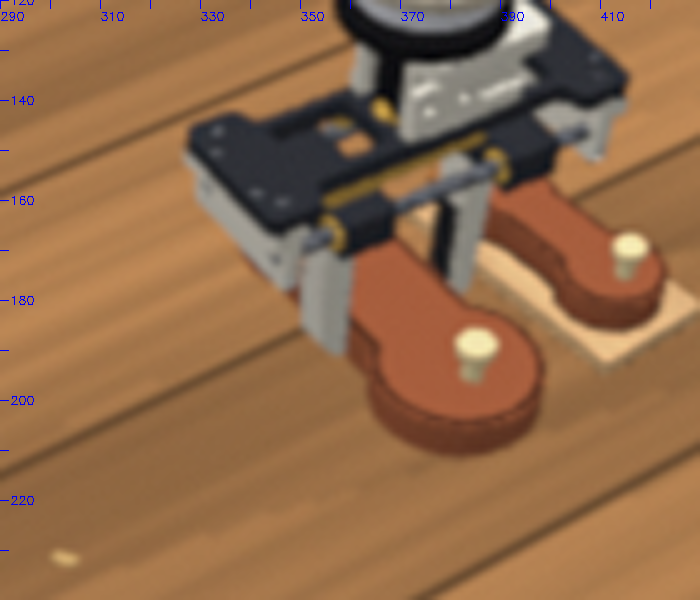

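Call:
apply_moves(series=[{"grip": 0.6, "travel": [0.02, 0.0018, 0], "turn": [0, 0, 0]}, {"grip": 0.6, "travel": [0.03, 0.0027, 0], "turn": [0, 0, 0]}, {"grip": 0.6, "travel": [0.035, 0.00314, 0], "turn": [0, 0, 0]}, {"grip": 0.6, "travel": [0.035, 0.00314, 0], "turn": [0, 0, 0]}, {"grip": 0.6, "travel": [0.035, 0.00314, 0], "turn": [0, 0, 0]}, {"grip": 0.6, "travel": [0.035, 0.00314, 0], "turn": [0, 0, 0]}, {"grip": 0.6, "travel": [0.035, 0.00314, 0], "turn": [0, 0, 0]}, {"grip": 0.6, "travel": [0.035, 0.00314, 0], "turn": [0, 0, 0]}, {"grip": 0.6, "travel": [0.035, 0.00314, 0], "turn": [0, 0, 0]}, {"grip": 0.6, "travel": [0.035, 0.00314, 0], "turn": [0, 0, 0]}, {"grip": 0.6, "travel": [0.035, 0.00314, 0], "turn": [0, 0, 0]}, {"grip": 0.6, "travel": [0.035, 0.00314, 0], "turn": [0, 0, 0]}, {"grip": 0.6, "travel": [0.035, 0.00314, 0], "turn": [0, 0, 0]}, {"grip": 0.6, "travel": [0.035, 0.00314, 0], "turn": [0, 0, 0]}, {"grip": 0.6, "travel": [0.025, 0.0022, 0], "turn": [0, 0, 0]}, {"grip": 0.6, "travel": [0.018, 0.0016, 0], "turn": [0, 0, 0.12]}, {"grip": 0.6, "travel": [0, 0, 0], "turn": [0, 0, 0]}, {"grip": 0.6, "travel": [0, 0, 0], "turn": [0, 0, 0]}])

```text
t: 26.3
tool_pos: [481.9, -364.4, 150.8]
tcp_rot: [[-0.055, -0.998, -0.0], [-0.998, 0.055, 0.001], [-0.001, 0.001, -1.0]]
contact_force: [-0.2, 0.6, -1.0]
grip_width: 55.7
```

```bash
python3 go.py 482.7 -365.3 33.5 -93.05
```

```text
t 26.3 pos [ 481.9 -364.4  150.8] ang -93.15 tilt 0.05 F [-0.2  0.6 -1. ] w 55.7 q [-42.  31.  91.   0.  58.  52.]
tool shift mm 0.8 -0.8 117.3 dist 117.0
turn z -0.1
```

Call:
apply_moves(series=[{"grip": 0.6, "travel": [0.0006, -0.0006, 0.02], "turn": [0, 0, 0]}, {"grip": 0.6, "travel": [0, 0, 0.03], "turn": [0, 0, 0]}, {"grip": 0.6, "travel": [0, 0, 0.03], "turn": [0, 0, 0]}, {"grip": 0.6, "travel": [0, 0, 0.015], "turn": [0, 0, 0]}, {"grip": 0.6, "travel": [0, 0, 0.01], "turn": [0, 0, 0]}, {"grip": 0.6, "travel": [0, 0, 0.006], "turn": [0, 0, 0]}, {"grip": 0.6, "travel": [0, 0, 0.003], "turn": [0, 0, 0]}, {"grip": 0.6, "travel": [0, 0, 0], "turn": [0, 0, 0]}, {"grip": 0.6, "travel": [0, 0, 0], "turn": [0, 0, 0]}])

```text
t: 27.2
tool_pos: [482.9, -366.0, 37.9]
tcp_rot: [[-0.055, -0.998, 0.001], [-0.998, 0.055, -0.001], [0.001, -0.001, -1.0]]
contact_force: [0.1, -0.5, -1.0]
grip_width: 55.9
```

```bash
python3 go.py 482.7 -365.3 33.2 -93.05; python3 - <<'E'
from ov import *
im,d=viewer.get_image("scene");cv2.imwrite(f"pics/scene16.png",im[:,:,::-1])
b=[418.06,-362.17,np.radians(-3)]
overlay("pics/scene16.png","scene",[("large",b,12,(0,255,0))],100,220,115,120,6,"pics/o4.png")
E
```

```text
t 27.2 pos [ 482.9 -366.    37.9] ang -93.17 tilt 0.07 F [ 0.1 -0.5 -1. ] w 55.9 q [-42.  40.  93.   0.  46.  52.]
tool shift mm -0.7 0.2 4.7 dist 5.0
turn z -0.12
```

View pics/o4.png

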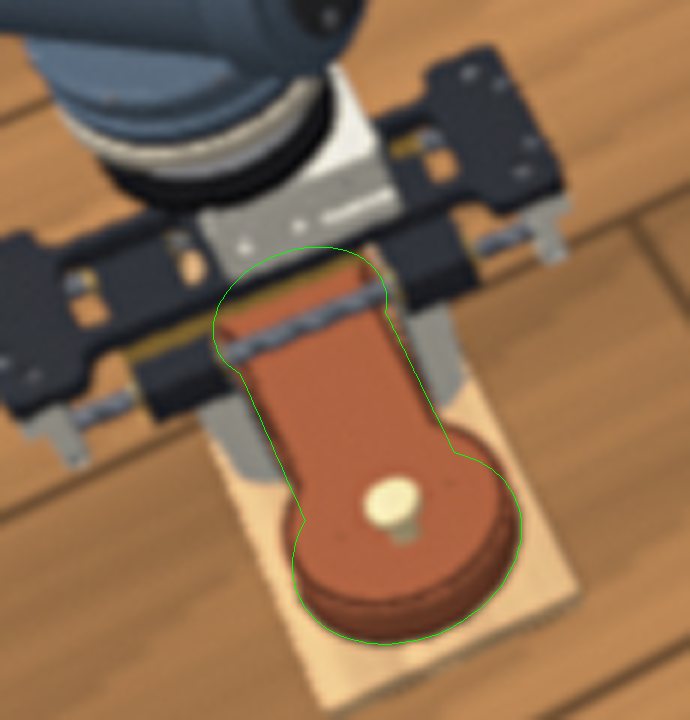

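Call:
apply_moves(series=[{"grip": 0.6, "travel": [-0.0006, 0, 0.003], "turn": [0, 0, 0]}, {"grip": 0.6, "travel": [0, 0, 0.0012], "turn": [0, 0, 0]}, {"grip": 0.6, "travel": [0, 0, 0], "turn": [0, 0, 0]}, {"grip": 0.6, "travel": [0, 0, 0], "turn": [0, 0, 0]}, {"grip": 0.6, "travel": [0, 0, 0], "turn": [0, 0, 0]}])

```text
t: 27.75
tool_pos: [482.6, -365.0, 33.1]
tcp_rot: [[-0.055, -0.998, 0.0], [-0.998, 0.055, 0.0], [-0.0, -0.0, -1.0]]
contact_force: [-1.1, 1.8, 3.9]
grip_width: 55.7
```

In contact with the board (3.9 N). Releasing.

Call:
apply_moves(series=[{"grip": 0.4, "travel": [0, 0, 0], "turn": [0, 0, 0]}, {"grip": 0.15, "travel": [0, 0, 0], "turn": [0, 0, 0]}, {"grip": 0.05, "travel": [0, 0, 0], "turn": [0, 0, 0]}, {"grip": 0.05, "travel": [0, 0, 0], "turn": [0, 0, 0]}, {"grip": 0.05, "travel": [0, 0, 0], "turn": [0, 0, 0]}, {"grip": 0.05, "travel": [0, 0, -0.01], "turn": [0, 0, 0]}, {"grip": 0.05, "travel": [0, 0, -0.03], "turn": [0, 0, 0]}, {"grip": 0.05, "travel": [0, 0, -0.04], "turn": [0, 0, 0]}, {"grip": 0.05, "travel": [0, 0, -0.04], "turn": [0, 0, 0]}, {"grip": 0.05, "travel": [0, 0, -0.04], "turn": [0, 0, 0]}, {"grip": 0.05, "travel": [0, -0.03, -0.02], "turn": [0, 0, 0]}, {"grip": 0.05, "travel": [0, 0.04, -0.02], "turn": [0, 0, 0]}, {"grip": 0.05, "travel": [0, 0.04, 0], "turn": [0, 0, 0]}, {"grip": 0.05, "travel": [0, 0.04, 0], "turn": [0, 0, 0]}, {"grip": 0.05, "travel": [0, 0, 0], "turn": [0, 0, 0]}, {"grip": 0.05, "travel": [0, 0, 0], "turn": [0, 0, 0]}])

```text
t: 29.35
tool_pos: [392.6, -360.3, 233.9]
tcp_rot: [[-0.056, -0.998, 0.001], [-0.998, 0.056, -0.001], [0.001, -0.001, -1.0]]
contact_force: [-1.2, -0.2, 0.2]
grip_width: 88.5
```

```bash
python3 go.py; python3 - <<'E'
from ov import *
for n in("top","scene"):
    im,d=viewer.get_image(n);cv2.imwrite(f"pics/{n}17.png",im[:,:,::-1])
g=(0,255,0)
it=[("large",[418.06,-362.17,np.radians(-3)],12,g),("medium",[474.64,-110.15,np.radians(6.86)],12,g),("small",[437.8,341.39,np.radians(3.9)],12,g)]
overlay("pics/scene17.png","scene",it,110,130,330,230,2,"pics/o5.png")
overlay("pics/scene17.png","scene",it,100,220,115,120,6,"pics/o6.png")
T=cv2.imread("pics/top17.png")
for s,p in(("small",[434,342,.07]),("medium",[472,-109,.12]),("large",[415,-361.5,-.05])):
    q,f=fit("top",T,s,p,32);print(s,q.round(2),round(f,1))
E
```

```text
t 29.35 pos [ 392.6 -360.3  233.9] ang -93.23 tilt 0.09 F [-1.2 -0.2  0.2] w 88.5 q [-48.  18.  97.   0.  64.  46.]
small [4.3331e+02 3.4112e+02 7.0000e-02] 17.7
medium [ 4.6898e+02 -1.0997e+02  1.3000e-01] 6.8
large [ 4.1292e+02 -3.6026e+02 -3.0000e-02] 15.3
```

View pics/o5.png

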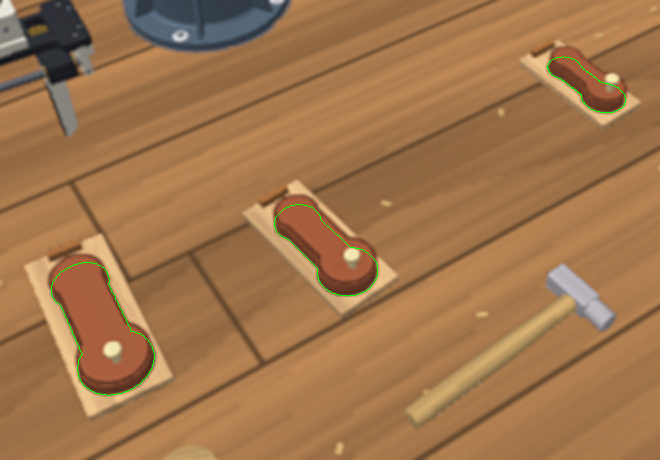

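View pics/o6.png

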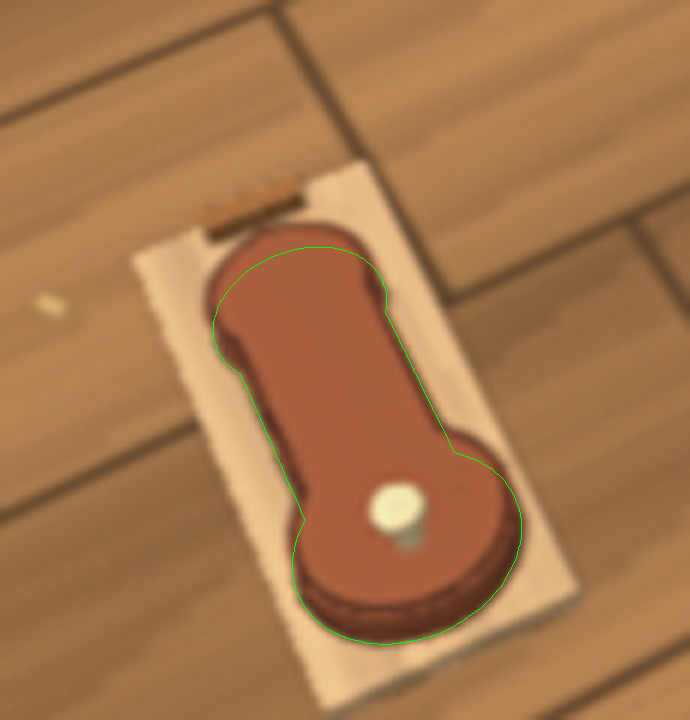

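View pics/top17.png

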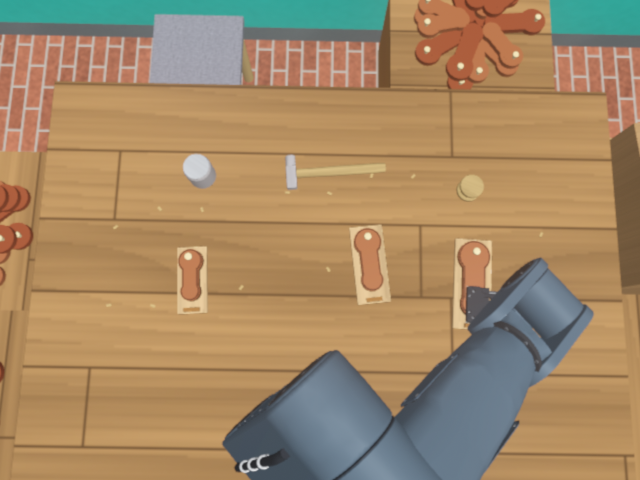

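```bash
python3 -c "
from workcell import ctrl;print(ctrl.job_done())"
```

```text
the job is handed in; nothing more can be done
None
```

I took the stack apart from the top down and laid the small, medium and large sandals each on the outline of its own size. Each was let go before the next was fetched, and the job was handed in at about 29.5 s; no verdict was reported.

**Last checks:**
- **Placement:** In the scene camera, the undersides lie on the projected outlines to within about 2 mm, heels towards the stops. The top-camera fits came out within about 3 mm of the outlines and 0.02 rad in heading.
- **Bystanders:** The tin, hammer and spool look unmoved in the top view.
- **Gripper:** It is open, about 200 mm above the boards and touching nothing.

**Disagreements:**
- **Camera offset:** The two cameras differ by about 3 mm at the boards, so I used the average. They differ by up to 9 mm when fitting the stacked sandals, partly because the edge fits catch the dark side faces; there I used the top camera with a small correction.
- **Weak fit:** The top-camera fit of the placed medium sandal scored low, because the fit caught the sandal's sides. I relied on the scene camera for that one.

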